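# Hang the bick on the bench post and pin it

### The job

Mount the red bick on the bench post: slip both its keyholes over the two headed studs, let it slide down until it hangs fully home behind the heads, and then push the yellow-handled lock pin through the post's lug and the bick's flange until the handle comes up to the lug. Let go of both, and leave the copper flower, the steel rose, the flower blanks and the punch tin standing where they are.

Things in the scene. Friction and masses are not known exactly. Their poses are not given: they have to be found in the camera images.
- bench_post: Grey 80 mm square post, 164 mm high, on a fixed foot (150 x 130 x 12 mm, 63 mm to the front). Origin on the table at the tube's centre; z up; its front looks along -x, +x runs back into the post, y along the face. On the front is a steel stud plate, 8 mm thick, z 62 to 162, y -81 to +62 mm, screwed through slots: plate, studs and lug may sit together up to 4 mm off nominal in y and z. All rigid.
- stud_mount (a point): Axes of bench_post. NOMINAL midpoint of the two studs, on the stud plate's front surface, 122 mm up; the real one is up to 4 mm off in y and in z, given nowhere: feel for it (x is true). Studs at y -32 and +32 mm from it point along -x: shank 12 mm thick, 8 mm long, then a brass head 20 mm across, 6 mm thick, its front edge bevelled 2.5 mm; head fronts stand 14 mm off the plate.
- lug_hole (a point): Axes of bench_post. NOMINAL mouth of the lug's 15 mm hole (along y) on its outer, -y side; it shares the studs' hidden offset. Steel lug on the stud plate: 14 mm thick, 67 to 81 mm to the -y side of the stud midpoint, reaching 40 mm forward of the plate, 42 mm high. Hole 25 mm in front of the plate, 3 mm above the studs' height. The pin goes in here along +y, handle left outside.
- bick: Red keyhole plate, 116 wide (y), 70 high, 6 mm thick, with a square arm and a bright tapering horn; 170 mm long, 0.8 kg. Stands upright on the table; hangs upright with axes parallel to bench_post's. Origin: middle of the plate's bottom edge on its back face; z up; horn points to -x, back looks to +x. Side flanges at y -52 to -58 and 52 to 58 mm, full height, reach forward to x -40.
- bick_keyholes (a point): Axes of bick. On the back face midway between the two keyholes' round openings (z 20 mm). Keyholes at y -32 and +32 mm: opening 24 mm across, running UP into a slot 14 mm wide. Plate slips over the heads with this point at the real stud midpoint, then slides down 22 mm to fully home.
- bick_seat (a point): Axes of bick. On the back face midway between the closed upper ends of the slots (z 42 mm, where the stud axes stop). Fully home it lies at the real stud midpoint, 0 to 2 mm in front of the stud plate. Hung and free, the bick has 2 mm play in x, 1 mm in y, and leans up to 2 degrees.
- bick_arm (a point): Axes of bick. Grip point on the square arm, 66 mm in front of the back face, 22 mm above the underside; the centre of mass lies 22 mm nearer the plate. Arm 30 wide (y), 30 high from the underside, from x -5 to -97 mm; then the round horn to x -170.
- bick_pin_hole (a point): Axes of bick. Mouth of the flange's 15 mm hole (along y) on the outer, -y face: x -24, y -58, z 45 mm in the bick. The flange is 6 mm thick. Once fully home this hole lines up with the lug's hole, the lug's inner face about 9 mm away towards -y (outer face 23 mm away).
- lock_pin: Lying lock pin, 0.09 kg: steel rod 11 mm thick, 50 mm long, last 10 mm tapered to a 4 mm tip; yellow handle 60 long (-x), 24 wide (y), 16 mm high, with a steel pull ring 30 mm across at its end. Origin on the rod's axis where the handle ends; +x along the rod to the tip, z up. Lying, the axis is level 5.5 mm above the table, handle underside on the table.
- pin_tip (a point): Tip of the lock pin, 50 mm from its origin along +x
- pin_handle (a point): Middle of the yellow handle, 30 mm behind the pin's origin, 2.5 mm above the rod's axis; grip it across its 24 mm width (y of the pin)
- copper_flower: Bystander: copper flower about 100 mm across and 75 mm high on a steel disc; origin at the centre of its underside
- steel_rose: Bystander: steel rose lying down, about 150 mm long, 40 mm high; origin under the base of its blossom
- punch_tin: Bystander: tin of punches, 76 mm across, 160 mm high with the punches; origin at the centre of its underside
- petal_blanks: Bystander: small stack of flat flower blanks, 70 mm across, 11 mm high; origin at the centre of its underside
There are look-alikes about, which are no part of the job. There is more than one size of the lock_pin; the job needs the largest. Of the things shaped like the bench_post, the grey one is meant.

How it is judged:
By the outcome, as a careful person would: the job done as asked, in the order asked, and still so for the second after the job is handed in, with the robot touching nothing.
It also fails if it takes over 67 s, if anything falls off the work surface, if the arm or the gripper's body presses on something with over 40 N, if the wrist force passes 120 N, or if a joint passes its speed limit or range.

### The arm

A 6-joint arm with a two-finger parallel gripper is mounted at the origin on the work surface. World frame = base frame: x ahead of the robot, y to its left, z up, the work surface at z = 0. Lengths are in m, angles in rad, forces in N, time in s.
With the tool pointing down it reaches from about 0.25 to 0.725 m from the base axis. Payload 9.7 kg.
Tool frame: the origin (TCP) lies on the centre line of the jaws, within the pads' length; the fingertips stand 11 mm ahead of it and the grasp point (between the pads) lies 8 mm behind it; z points along the fingers, y is the direction in which the jaws open and shut (so a half turn about z gives the same grasp; the last joint's range is limited). The gripper opens to 85 mm and grips with 20 to 120 N. Pads are 22 mm wide; open, the fingers measure 114 mm over their backs; the gripper's body (76 mm by 85 mm) begins 54 mm behind the grasp point. The pads swing forward as they close: fully open they stand 13 mm farther back than shut.
Start: joints at [-1.158, 0.087, 0.176, 1.66, 0, 1.571], TCP at [0.221, -0.504, 0.242] pointing down, gripper open.
Joint ranges: [-3.13, 3.13], [-0.85, 1.81], [-1.15, 1.24], [-2.2, 2.28], [-1.44, 1.52], [-3.14, 3.14]. Speed limits (rad/s): [2.22, 2.22, 2.57, 3.14, 3.14, 3.14].

### API

Orientations are given as a unit quaternion [x, y, z, w].
In Python, from station import robot gives the robot as it stands.
- The arm moves only by the shell command python3 -m pendant 'ROWS' [OPENING] [FORCE]. ROWS is JSON, a list of rows, each an object of numbers: "x", "y", "z": the shift along the tool's x, y, z in m; "rx", "ry", "rz": the turn, a rotation vector about the tool's x, y, z in degrees. In form: [{"x": .., "y": .., "z": .., "rx": .., "ry": .., "rz": ..}, ...]. A call has exactly 8 rows; each row is the pose to reach, as a shift and turn from the pose commanded when the call began, along the tool's axes at that moment; what a row does not reach only later rows make up. A row lasts 1/12 s, in which the tool goes at most 41.7 mm and 7.16 degrees, less where a joint would pass 70% of its speed; a pose out of reach is approached as far as the arm can. A call with a gripper value outside its range is refused whole. OPENING is the opening, from 0 (shut) to 1 (fully open), set as the call begins (- or left out, the last holds). The fingers move at their own pace and stop on an object; FORCE is the grip in N (left out, the last holds). Time passes only in rows, so rows that repeat a pose let the fingers close, or fill a call up. It gives the time, the measured TCP pose, the force and the opening at its end, in the units of the state.
- robot.state(): the state, without advancing time (a new reading comes with each control period).
- robot.get_image(name): name is "scene" or "top"; returns a dict with "pixels" (480x640x3 uint8, red, green, blue), "camera_matrix" (3x3 intrinsics, pixels), "R" (3x3) and "t" (3): a world point X has camera coordinates R X + t. Camera axes: x right, y down, z forward; pixel columns grow to the right and rows downward; lengths in m; the calibration is good to about 2 mm. A picture is of the moment at which its call begins. There is no depth.
- robot.finish_job(): hands the job in, once; it reports no verdict.
The state is a dict: "clock": time; "q": joint angles; "qvel": joint speeds; "tau": joint torques, N m; "tcp_pos": TCP position; "ee_rot": TCP orientation; "wrist_force": force on the tool from outside, world axes, zero at the start; "moment": the same for the moment, N m; "gripper_width": opening from 0.0 (shut) to 1.0 (fully open).
Only numpy, scipy, OpenCV 4.12 (cv2) and the standard library are available. Lean on these libraries where they do the work, as an engineer would, in place of code of your own. Each camera call takes 0.05 s, during which the arm holds its last target. There are 200 camera calls.

## Working session

There is one attempt and no reset: what is moved stays moved. The work goes in short steps, Python scripts to look and compute and a shell command to move; the robot and the scene stay as the last step left them, time stands still between calls to the robot, and variables do not carry over. Pictures are saved under pics/ and viewed, about 8 in all and at most 12, crops included, and the job is handed in when it is done.

```bash
mkdir -p pics; ls; python3 - <<'E'
from station import robot
import cv2,json
print(robot.state())
for n in ("scene","top"):
    d=robot.get_image(n); cv2.imwrite(f"pics/{n}0.png",d["pixels"][:,:,::-1])
    print(n,d["camera_matrix"],d["R"],d["t"])
E
```

```text
pics
{'clock': 0.0, 'q': array([-1.15797356e+00,  8.74844344e-02,  1.75155044e-01,  1.65980230e+00,
        2.01643830e-05,  1.57082186e+00]), 'qvel': array([-5.59822397e-04,  2.84877343e-05,  5.38064730e-04, -1.29556299e-04,
       -3.33616111e-03,  3.88819654e-04]), 'tau': array([-2.40664249e-04, -5.20392537e+01,  4.64802217e+01,  1.62716402e-02,
        4.29354003e-06, -1.74083630e-05]), 'tcp_pos': array([ 0.22058028, -0.50360414,  0.2415804 ]), 'ee_rot': array([ 9.78775097e-01,  2.04936242e-01, -1.26980278e-04, -6.55571068e-04]), 'wrist_force': array([0.01176754, 0.06541537, 0.63178931]), 'moment': array([ 0.01340441, -0.04744632, -0.04447146]), 'gripper_width': 1.0026392019133332}
scene [[562.21588814   0.         319.33202698]
 [  0.         562.21588814 240.9743152 ]
 [  0.           0.           1.        ]] [[-0.63230624  0.77471736  0.00135694]
 [ 0.58173757  0.47595591 -0.65958121]
 [-0.51163485 -0.41626793 -0.75163208]] [ 0.2920311  -0.22377114  1.5786977 ]
top [[608.69202624   0.         314.53450134]
 [  0.         608.69202624 239.04231861]
 [  0.           0.           1.        ]] [[-2.45748013e-02 -9.99697825e-01 -5.80417419e-04]
 [-9.84683440e-01  2.43059531e-02 -1.72649191e-01]
 [ 1.72611128e-01 -3.67129213e-03 -9.84983208e-01]] [0.03423398 0.47411115 1.79284523]
```

View pics/scene0.png

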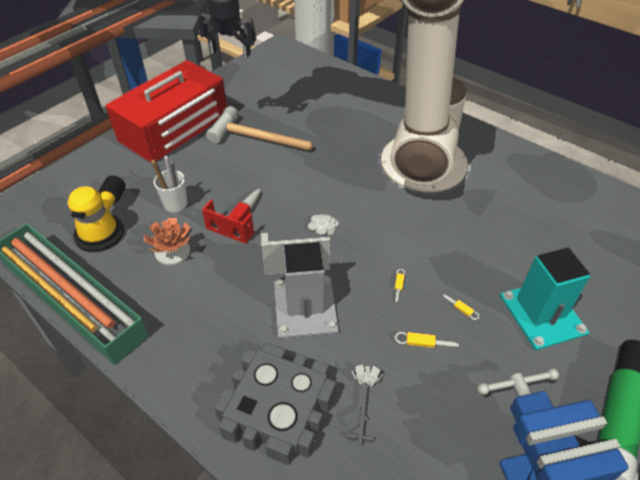

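View pics/top0.png

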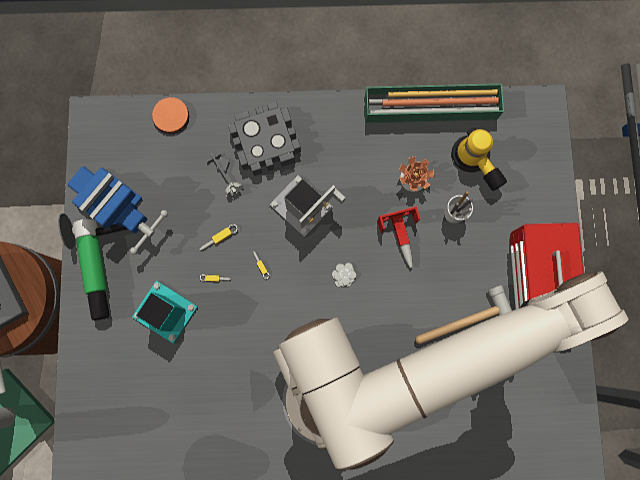

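The scene view has the red bick at (232,215), the grey post at (305,285) with its stud plate facing the upper left, and the teal look-alike post at (555,295). Three pins lie at (425,340), (400,283) and (460,305), and the one at (425,340) looks largest. I'll enlarge crops to confirm this and pick points.

```bash
cat > h.py <<'E'
import numpy as np,cv2
from station import robot
def cam(n):
    d=robot.get_image(n); return d
def ray(d,u,v):
    c=-d["R"].T@d["t"]; r=d["R"].T@np.linalg.inv(d["camera_matrix"])@np.array([u,v,1.]); return c,r
def onz(d,u,v,z):
    c,r=ray(d,u,v); return c+r*(z-c[2])/r[2]
def proj(d,X):
    p=d["camera_matrix"]@(d["R"]@np.asarray(X,float)+d["t"]); return p[:2]/p[2]
def tri(d1,p1,d2,p2):
    c1,r1=ray(d1,*p1);c2,r2=ray(d2,*p2)
    s=np.linalg.lstsq(np.c_[r1,-r2],c2-c1,rcond=None)[0]
    a,b=c1+s[0]*r1,c2+s[1]*r2
    return (a+b)/2,np.linalg.norm(a-b)
def crop(d,u0,v0,u1,v1,k):
    return cv2.resize(d["pixels"][v0:v1,u0:u1,::-1],None,fx=k,fy=k,interpolation=cv2.INTER_CUBIC)
E
python3 - <<'E'
from h import *
t=cam("top");s=cam("scene")
# top crop: pins+post (k=4), 190..350 x 170..290 ; bick 370..430x195..275
cv2.imwrite("pics/c1.png",crop(t,195,165,355,285,5))
A=crop(s,195,180,345,345,3.6); B=crop(t,365,195,435,275,3.6)
A=A[:590]; o=np.zeros((594,800,3),np.uint8); o[:A.shape[0],:A.shape[1]]=A; o[:B.shape[0],545:545+B.shape[1]]=B
cv2.imwrite("pics/c2.png",o)
# pins by yellow
for n,d in(("top",t),("scene",s)):
    m=cv2.inRange(cv2.cvtColor(d["pixels"],cv2.COLOR_RGB2HSV),(22,150,120),(32,255,255))
    for c in cv2.findContours(m,0,1)[0]:
        if cv2.contourArea(c)>15:
            r=cv2.minAreaRect(c); print(n,r,onz(d,*r[0],.0105 if n=="x" else .01).round(4))
E
```

```text
top ((211.5, 277.5), (5.0, 13.0), 90.0) [0.3696 0.3376 0.01  ]
top ((261.4000244140625, 266.800048828125), (13.416407585144043, 5.366562843322754), 63.43495178222656) [0.3986 0.1861 0.01  ]
top ((221.19227600097656, 235.03843688964844), (7.488452911376953, 19.691856384277344), 56.3099365234375) [0.4998 0.3085 0.01  ]
top ((485.31085205078125, 165.13516235351562), (14.99594497680664, 11.508515357971191), 54.46232223510742) [ 0.702 -0.518  0.01 ]
top ((474.2896423339844, 146.07583618164062), (24.249282836914062, 38.36701202392578), 48.36646270751953) [ 0.765  -0.4878  0.01  ]
scene ((420.6707458496094, 339.46343994140625), (27.939180374145508, 12.03703784942627), 6.34019136428833) [0.5012 0.3081 0.01  ]
scene ((463.5067443847656, 307.7046813964844), (18.842334747314453, 7.946550369262695), 34.99202346801758) [0.3727 0.3377 0.01  ]
scene ((399.2499694824219, 281.25), (7.35391092300415, 15.132086753845215), 8.13010311126709) [0.4015 0.1871 0.01  ]
scene ((91.03324890136719, 213.8641357421875), (54.459739685058594, 45.27422332763672), 87.79740142822266) [ 0.7186 -0.5389  0.01  ]
```

View pics/c1.png

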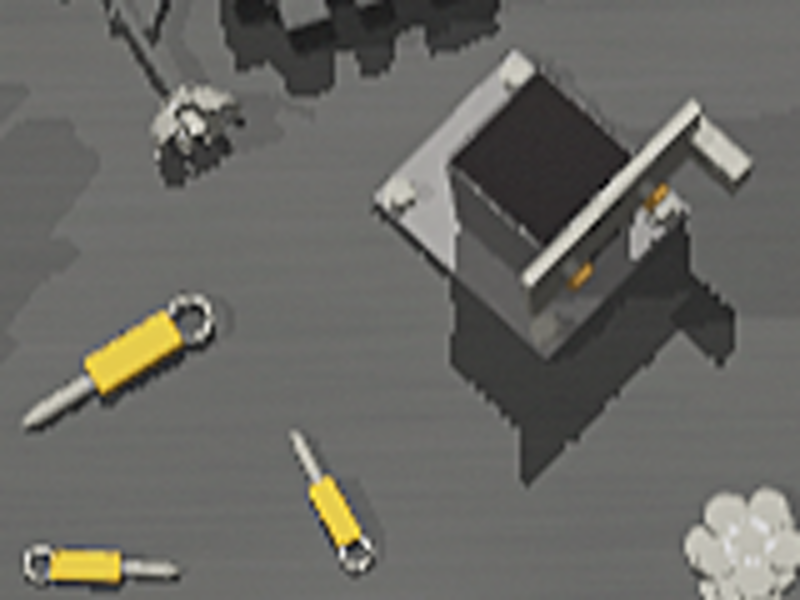

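View pics/c2.png

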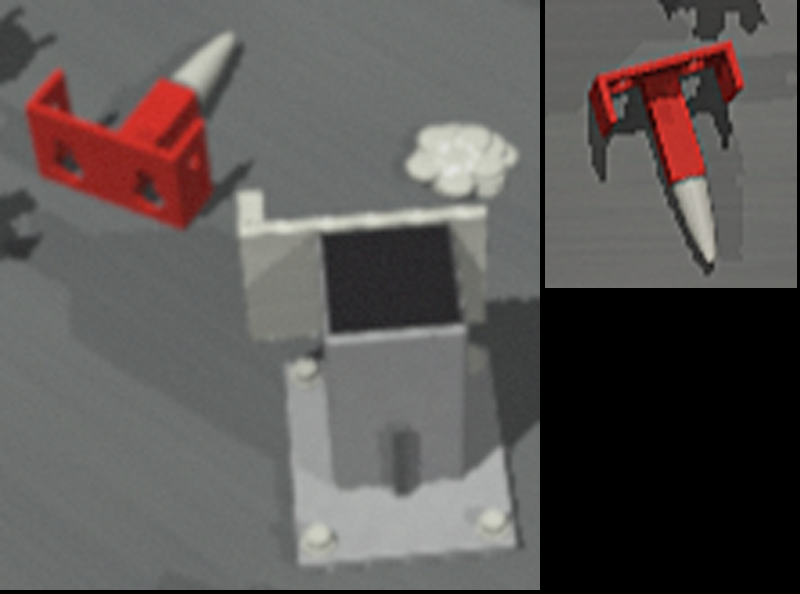

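The largest pin is the one at top (221,235), with a handle about 20 px (60 mm) long. The other two pins, at (211,277) and (261,267), are clearly smaller. The grey post is at top (305,205) and its lug end points up and to the right. The bick plate is at top (400,215), with the horn pointing down and to the right.

Next I'll turn the corner picks into positions.

```bash
python3 - <<'E'
from h import *
t=cam("top");s=cam("scene")
T=lambda x,y:(195+(x+.5)/5-.5,165+(y+.5)/5-.5)
S=lambda x,y:(195+(x+.5)/3.6-.5,180+(y+.5)/3.6-.5)
B=lambda x,y:(365+(x-545+.5)/3.6-.5,195+(y+.5)/3.6-.5)
def darkquad(d,u0,v0,u1,v1,th):
    g=cv2.cvtColor(d["pixels"],cv2.COLOR_RGB2GRAY)[v0:v1,u0:u1]
    m=(cv2.resize(g,None,fx=4,fy=4,interpolation=cv2.INTER_CUBIC)<th).astype(np.uint8)
    m=cv2.morphologyEx(m,cv2.MORPH_OPEN,np.ones((9,9)))
    c=max(cv2.findContours(m,0,1)[0],key=cv2.contourArea)
    h=cv2.convexHull(c); a=cv2.approxPolyDP(h,10,True)[:,0]
    return [((x+.5)/4-.5+u0,(y+.5)/4-.5+v0) for x,y in a]
qt=darkquad(t,280,175,325,216,55); qs=darkquad(s,280,238,328,274,55)
print("tube top:",[onz(t,*p,.164).round(4)[:2] for p in qt]);print("scene:",[onz(s,*p,.164).round(4)[:2] for p in qs])
print("plate top z.162 top cam:",[onz(t,*T(*p),.162).round(4)[:2] for p in((522,273),(537,289),(690,98),(704,113))])
print("plate top scene backL(lug)/backR:",[onz(s,*S(*p),.162).round(4)[:2] for p in((243,237),(487,217))])
print("foot z.012 top:",[onz(t,*T(*p),.012).round(4)[:2] for p in((375,203),(515,53),(545,356))])
print("foot scene z.012:",[onz(s,*S(*p),.012).round(4)[:2] for p in((298,555),(516,540),(288,365))])
print("bick back top:",[onz(t,*B(*p),.07).round(4)[:2] for p in((590,77),(730,43))],"flange tips",[onz(t,*B(*p),.07).round(4)[:2] for p in((606,106),(741,84))],"horn",onz(t,*B(711,265),.018).round(4))
print("bick scene back top:",[onz(s,*S(*p),.07).round(4)[:2] for p in((28,105),(185,157))])
print("pin top: tip",onz(t,*T(24,425),.0055).round(4),"handle corners", [onz(t,*T(*p),.016).round(4)[:2] for p in((85,357),(103,393),(165,310),(184,345))])
print("pin scene tip",onz(s,458,345,.0055).round(4))
E
```

```text
tube top: [array([0.6251, 0.0571]), array([0.5797, 0.0047]), array([0.5299, 0.0492]), array([0.5741, 0.1015])]
scene: [array([0.5332, 0.0561]), array([0.5801, 0.1027]), array([0.6288, 0.0531]), array([0.5809, 0.0054])]
plate top z.162 top cam: [array([0.5117, 0.0655]), array([0.5022, 0.0572]), array([ 0.6114, -0.0325]), array([ 0.6024, -0.0402])]
plate top scene backL(lug)/backR: [array([ 0.61  , -0.0314]), array([0.5096, 0.0671])]
foot z.012 top: [array([0.5896, 0.1587]), array([0.6834, 0.0703]), array([0.4908, 0.0557])]
foot scene z.012: [array([0.6831, 0.0657]), array([0.5936, 0.1588]), array([ 0.5828, -0.0332])]
bick back top: [array([ 0.5349, -0.1659]), array([ 0.5609, -0.2834])] flange tips [array([ 0.5101, -0.1781]), array([ 0.5259, -0.2907])] horn [ 0.382  -0.2664  0.018 ]
bick scene back top: [array([ 0.5618, -0.2826]), array([ 0.5296, -0.1679])]
pin top: tip [0.4569 0.3759 0.0055] handle corners [array([0.4964, 0.3369]), array([0.4738, 0.3258]), array([0.5245, 0.288 ]), array([0.5024, 0.2764])]
pin scene tip [0.4602 0.3752 0.0055]
```

```bash
cat > go.py <<'E'
import sys
from h import *
from scipy.spatial.transform import Rotation as Ro
# usage: go.py x y z yawdeg -> shift in tool axes (mm) and rotvec deg
s=robot.state(); R=Ro.from_quat(s["ee_rot"]); x,y,z,a=map(float,sys.argv[1:5])
G=Ro.from_euler("z",a,degrees=True)*Ro.from_quat([1,0,0,0])
print("shift mm",(R.inv().apply(np.array([x,y,z])-s["tcp_pos"])*1000).round(1),"rot",(R.inv()*G).as_rotvec(degrees=True).round(2),"clock",round(s["clock"],2),"tcp",s["tcp_pos"].round(4))
E
python3 go.py .4829 -.2410 .12 14.1
python3 -c "
from h import *
t=cam('top')
for z in(.128,.132): print([onz(t,195+(x+.5)/5-.5,165+(y+.5)/5-.5,z).round(4) for x,y in((655,195),(580,275))])"
```

```text
shift mm [ 345.7 -135.4  122.1] rot [-0.03  0.    9.55] clock 0.3 tcp [ 0.2206 -0.5037  0.242 ]
[array([ 0.5631, -0.0117,  0.128 ]), array([0.5168, 0.0328, 0.128 ])]
[array([ 0.5621, -0.0117,  0.132 ]), array([0.516 , 0.0328, 0.132 ])]
```

```bash
python3 -m pendant '[{"x":0.02,"y":-0.008,"z":0,"rz":1},{"x":0.055,"y":-0.022,"z":0,"rz":2},{"x":0.092,"y":-0.036,"z":0,"rz":4},{"x":0.13,"y":-0.051,"z":0,"rz":5},{"x":0.168,"y":-0.066,"z":0,"rz":6},{"x":0.205,"y":-0.08,"z":0,"rz":7},{"x":0.243,"y":-0.095,"z":0,"rz":8.5},{"x":0.28,"y":-0.11,"z":0.005,"rz":9.55}]' 1 && python3 -m pendant '[{"x":0.03,"y":-0.012,"z":0.01},{"x":0.05,"y":-0.02,"z":0.04},{"x":0.063,"y":-0.025,"z":0.075},{"x":0.066,"y":-0.026,"z":0.1},{"x":0.066,"y":-0.026,"z":0.115},{"x":0.066,"y":-0.026,"z":0.115},{"x":0.066,"y":-0.026,"z":0.115},{"x":0.066,"y":-0.026,"z":0.115}]'; python3 go.py .4829 -.2410 .016 14.1; python3 -c "
from h import *
s=cam('scene');t=cam('top')
A=crop(s,190,130,300,255,4.5);B=crop(t,365,185,445,290,5.2);o=np.zeros((590,800,3),np.uint8);A=A[:590,:495];B=B[:,:416][:,:300]
o[:A.shape[0],:A.shape[1]]=A;o[:B.shape[0],500:500+B.shape[1]]=B;cv2.imwrite('pics/p5.png',o)"
```

```text
shift mm [ 345.7 -135.4  226.2] rot [-0.02  0.    9.55] clock 0.35 tcp [ 0.2206 -0.5038  0.2421]invalid input at $[0]: expected keys x, y, z, rx, ry, rz
```

View pics/p5.png

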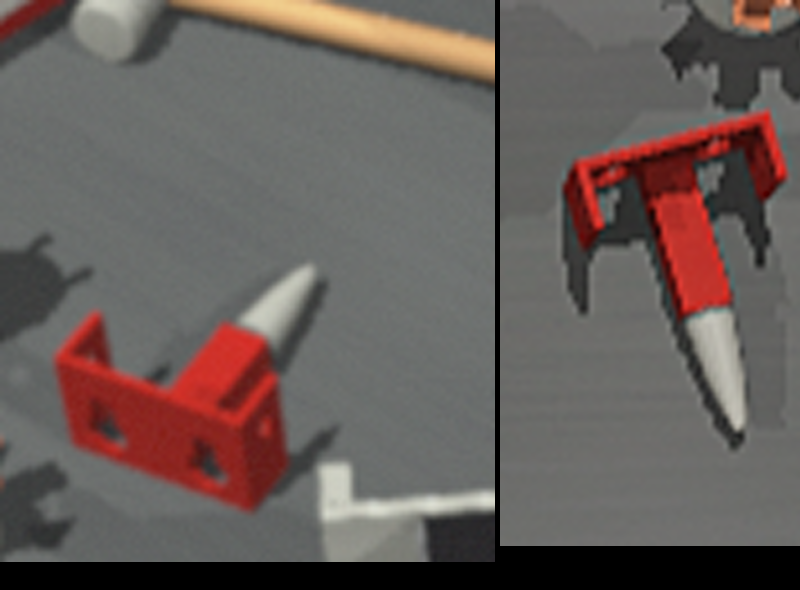

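The move was refused because every row needs all six keys. The picture only shows the untouched bick.

```bash
python3 -m pendant '[{"x":0.02,"y":-0.008,"z":0,"rx":0,"ry":0,"rz":1},{"x":0.055,"y":-0.022,"z":0,"rx":0,"ry":0,"rz":2},{"x":0.092,"y":-0.036,"z":0,"rx":0,"ry":0,"rz":4},{"x":0.13,"y":-0.051,"z":0,"rx":0,"ry":0,"rz":5},{"x":0.168,"y":-0.066,"z":0,"rx":0,"ry":0,"rz":6},{"x":0.205,"y":-0.08,"z":0,"rx":0,"ry":0,"rz":7},{"x":0.243,"y":-0.095,"z":0,"rx":0,"ry":0,"rz":8.5},{"x":0.28,"y":-0.11,"z":0.005,"rx":0,"ry":0,"rz":9.5}]' 1 ; python3 go.py .4829 -.2410 .12 14.1
```

```text
clock: 1.12
tcp_pos: [0.4343, -0.2892, 0.2383]
ee_rot: [0.992, 0.122, 0.001, 0.001]
wrist_force: [0.3, -1.2, 0.7]
gripper_width: 0.999
shift mm [ 58.7 -35.1 118.3] rot [ 0.08 -0.07 -0.03] clock 1.12 tcp [ 0.4343 -0.2892  0.2383]
```

```bash
python3 -m pendant '[{"x":0.025,"y":-0.015,"z":0.01,"rx":0,"ry":0,"rz":0},{"x":0.048,"y":-0.028,"z":0.04,"rx":0,"ry":0,"rz":0},{"x":0.0606,"y":-0.0359,"z":0.075,"rx":0,"ry":0,"rz":0},{"x":0.0606,"y":-0.0359,"z":0.112,"rx":0,"ry":0,"rz":0},{"x":0.0606,"y":-0.0359,"z":0.14,"rx":0,"ry":0,"rz":0},{"x":0.0606,"y":-0.0359,"z":0.152,"rx":0,"ry":0,"rz":0},{"x":0.0606,"y":-0.0359,"z":0.155,"rx":0,"ry":0,"rz":0},{"x":0.0606,"y":-0.0359,"z":0.155,"rx":0,"ry":0,"rz":0}]' 1 ; python3 go.py .4829 -.2410 .016 14.1;python3 -c "
from h import *
s=cam('scene');t=cam('top')
A=crop(s,190,130,300,255,4.5);B=crop(t,365,185,445,290,5.2);o=np.zeros((590,800,3),np.uint8);A=A[:590,:495];B=B[:,:416][:,:300]
o[:A.shape[0],:A.shape[1]]=A;o[:B.shape[0],500:500+B.shape[1]]=B;cv2.imwrite('pics/p6.png',o)"
```

```text
clock: 1.78
tcp_pos: [0.4829, -0.2412, 0.0827]
ee_rot: [0.992, 0.123, -0.0, -0.0]
wrist_force: [-0.1, -1.2, 1.4]
gripper_width: 1.001
shift mm [ 0.1 -0.2 66.7] rot [-0.01  0.01  0.03] clock 1.78 tcp [ 0.4829 -0.2412  0.0827]
```

View pics/p6.png

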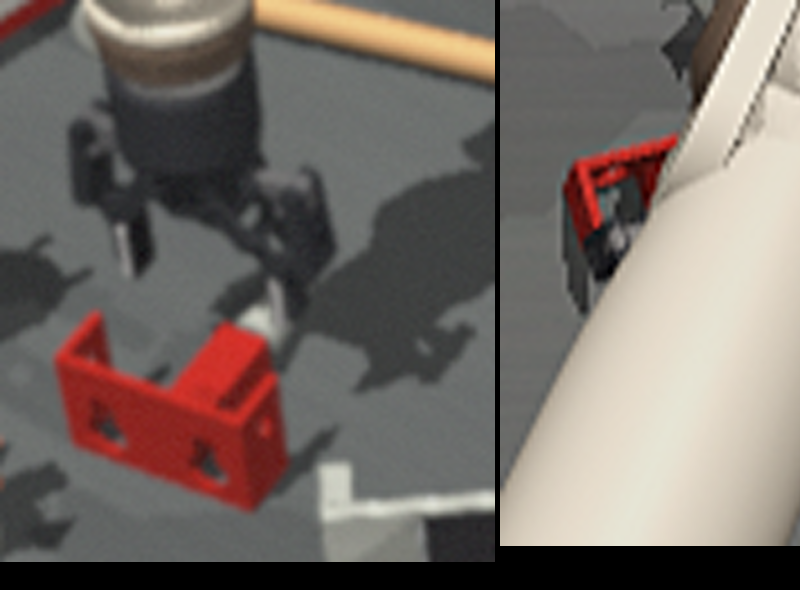

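The jaws straddle the arm, so I descend and grip.

```bash
python3 -m pendant '[{"x":0,"y":0,"z":0.015,"rx":0,"ry":0,"rz":0},{"x":0,"y":0,"z":0.035,"rx":0,"ry":0,"rz":0},{"x":0,"y":0,"z":0.055,"rx":0,"ry":0,"rz":0},{"x":0,"y":0,"z":0.065,"rx":0,"ry":0,"rz":0},{"x":0,"y":0,"z":0.0675,"rx":0,"ry":0,"rz":0},{"x":0,"y":0,"z":0.0675,"rx":0,"ry":0,"rz":0},{"x":0,"y":0,"z":0.0675,"rx":0,"ry":0,"rz":0},{"x":0,"y":0,"z":0.0675,"rx":0,"ry":0,"rz":0}]' 1 
python3 -m pendant '[{"x":0,"y":0,"z":0,"rx":0,"ry":0,"rz":0},{"x":0,"y":0,"z":0,"rx":0,"ry":0,"rz":0},{"x":0,"y":0,"z":0,"rx":0,"ry":0,"rz":0},{"x":0,"y":0,"z":0,"rx":0,"ry":0,"rz":0},{"x":0,"y":0,"z":0,"rx":0,"ry":0,"rz":0},{"x":0,"y":0,"z":0,"rx":0,"ry":0,"rz":0},{"x":0,"y":0,"z":0,"rx":0,"ry":0,"rz":0},{"x":0,"y":0,"z":0,"rx":0,"ry":0,"rz":0}]' 0.2 100
```

```text
clock: 2.55
tcp_pos: [0.4838, -0.2415, 0.0164]
ee_rot: [0.992, 0.123, 0.001, 0.001]
wrist_force: [-0.1, -0.3, 1.1]
gripper_width: 1.0
clock: 3.22
tcp_pos: [0.4835, -0.2418, 0.0157]
ee_rot: [0.992, 0.123, 0.001, 0.001]
wrist_force: [-0.9, -2.3, 5.4]
gripper_width: 0.332
```

```bash
python3 -m pendant '[{"x":0,"y":0,"z":-0.01,"rx":0,"ry":0,"rz":0},{"x":0,"y":0,"z":-0.03,"rx":0,"ry":0,"rz":0},{"x":0,"y":0,"z":-0.055,"rx":0,"ry":0,"rz":0},{"x":-0.01,"y":0,"z":-0.08,"rx":0,"ry":0,"rz":-4},{"x":-0.025,"y":0,"z":-0.095,"rx":0,"ry":0,"rz":-9},{"x":-0.04,"y":0,"z":-0.102,"rx":0,"ry":0,"rz":-14},{"x":-0.05,"y":0,"z":-0.102,"rx":0,"ry":0,"rz":-20},{"x":-0.05,"y":0,"z":-0.102,"rx":0,"ry":0,"rz":-25}]'; python3 go.py .4577 -.0721 .1177 45.5
```

```text
clock: 3.88
tcp_pos: [0.4325, -0.2533, 0.117]
ee_rot: [0.941, 0.337, -0.001, -0.001]
wrist_force: [0.7, -0.4, -7.9]
gripper_width: 0.329
shift mm [ 134.5 -124.    -0.6] rot [-0.1   0.06 -6.09] clock 3.88 tcp [ 0.4325 -0.2533  0.117 ]
```

```bash
python3 -m pendant '[{"x":0.01,"y":-0.015,"z":0,"rx":0,"ry":0,"rz":-1},{"x":0.03,"y":-0.035,"z":0,"rx":0,"ry":0,"rz":-3},{"x":0.05,"y":-0.06,"z":0,"rx":0,"ry":0,"rz":-5},{"x":0.075,"y":-0.085,"z":0,"rx":0,"ry":0,"rz":-6.2},{"x":0.1,"y":-0.105,"z":0,"rx":0,"ry":0,"rz":-6.2},{"x":0.12,"y":-0.118,"z":0,"rx":0,"ry":0,"rz":-6.2},{"x":0.133,"y":-0.124,"z":0,"rx":0,"ry":0,"rz":-6.2},{"x":0.133,"y":-0.124,"z":0,"rx":0,"ry":0,"rz":-6.2}]'; python3 go.py .4577 -.0721 .1177 45.5;  python3 -c "
from h import *
s=cam('scene');t=cam('top')
A=crop(s,210,160,340,300,3.8);B=crop(t,280,170,370,270,3.3);o=np.zeros((600,800,3),np.uint8)
o[:A.shape[0],:A.shape[1]]=A;o[:B.shape[0],500:500+B.shape[1]]=B;cv2.imwrite('pics/p7.png',o)
print(robot.state()['wrist_force'],robot.state()['moment'])"
```

```text
clock: 4.55
tcp_pos: [0.4593, -0.0706, 0.1162]
ee_rot: [0.922, 0.387, -0.001, -0.001]
wrist_force: [-1.0, -0.4, -7.9]
gripper_width: 0.329
shift mm [-2.2 -0.1 -1.5] rot [-0.12  0.02  0.04] clock 4.55 tcp [ 0.4593 -0.0706  0.1162]
[ 0.4154625  -0.67092441 -7.90136171] [-0.1324209   0.09759924 -0.03952707]
```

View pics/p7.png

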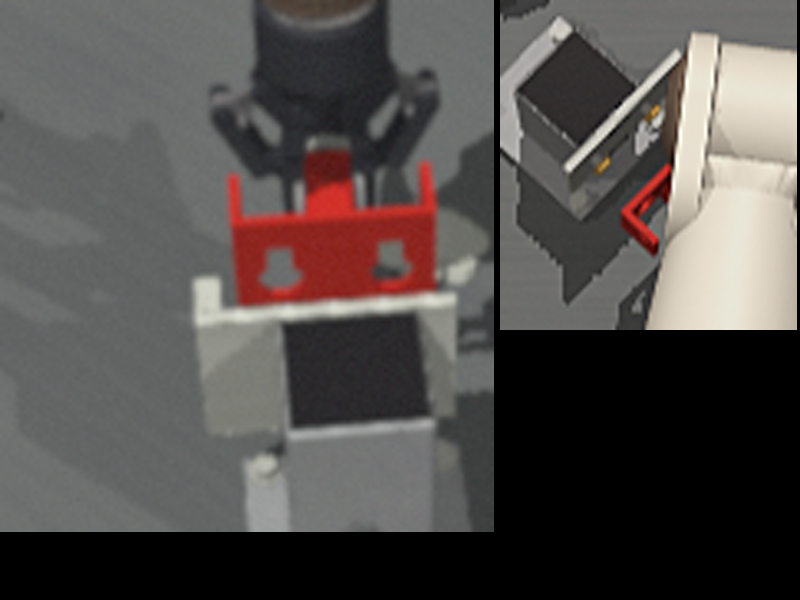

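The bick hangs upright in the jaws, in front of the plate. I'll compare the bick's top edge (235,220)–(434,212) with the plate's edge for yaw and lateral offset.

```bash
python3 - <<'E'
from h import *
s=cam("scene");t=cam("top")
S=lambda x,y:(210+(x+.5)/3.8-.5,160+(y+.5)/3.8-.5)
X=np.array([.701,.713]);Y=np.array([-.713,.701])
def line(d,M,p,q,z):
    a,b=onz(d,*M(*p),z)[:2],onz(d,*M(*q),z)[:2]; v=b-a; m=(a+b)/2
    print("y-dir yaw",np.degrees(np.arctan2(v[1],v[0])).round(1),"len",np.linalg.norm(v).round(4),"mid a,b",(m@X).round(4),(m@Y).round(4),"ends b",(a@Y).round(4),(b@Y).round(4))
line(s,S,(235,221),(435,213),.171)
line(s,S,(196,325),(456,301),.162)
# tube top back edge (z .164), nominal y
line(s,S,(288,432),(432,418),.164)
# fit line to plate's back top edge & bick's edge with brightness gradient
T=lambda x,y:(280+(x-500+.5)/3.3-.5,170+(y+.5)/3.3-.5)
line(t,T,(679,50),(567,165),.162)
E
```

```text
y-dir yaw 132.5 len 0.1123 mid a,b 0.3402 -0.3775 ends b -0.4335 -0.3214
y-dir yaw 136.3 len 0.1423 mid a,b 0.4031 -0.3877 ends b -0.4588 -0.3166
y-dir yaw 136.3 len 0.0753 mid a,b 0.4839 -0.3767 ends b -0.4144 -0.3391
y-dir yaw 135.1 len 0.1401 mid a,b 0.402 -0.3899 ends b -0.4599 -0.3198
```

```bash
python3 - <<'E'
from h import *
s=cam("scene"); p=s["pixels"].astype(int)
up=cv2.resize(s["pixels"],None,fx=4,fy=4,interpolation=cv2.INTER_CUBIC).astype(int)
def ends(cols,rowsf,z,name):
    P=np.array([(c,rowsf(c)) for c in cols if rowsf(c) is not None],float)
    for _ in range(3):
        k=np.polyfit(P[:,0],P[:,1],1); r=P[:,1]-np.polyval(k,P[:,0]); P=P[abs(r)<max(1.5,1.5*r.std())]
    a,b=[onz(s,(c+.5)/4-.5,(np.polyval(k,c)+.5)/4-.5,z)[:2] for c in(P[0,0],P[-1,0])]; v=b-a
    print(name,"ydir",np.degrees(np.arctan2(*v[::-1])).round(2),"n",len(P),"res",r.std().round(2),"px",P[0]/4,P[-1]/4)
g=up.sum(2)
# plate back-top edge: bright strip (v 236..250) bottom edge = steepest drop
def plate(c):
    u=c/4; v0=int(4*(160+(325-(c/4-210-(196/3.8))*3.8*24/260)/3.8)); col=g[v0-14:v0+14,c]; d=np.diff(col.astype(float)); return v0-14+int(np.argmin(d))+.5
ends(range(4*264,4*328,2),plate,.162,"plate back")
red=(up[:,:,0]>90)&(up[:,:,1]<70)
def bick(c): # bright->dark red: back-top edge
    v0=int(4*(160+217/3.8)); col=up[v0-24:v0+24,c,0].astype(float); d=np.diff(cv2.GaussianBlur(col.reshape(-1,1),(1,5),0).ravel()); i=int(np.argmin(d)); return v0-24+i+.5
ends(list(range(4*276,4*288,2))+list(range(4*305,4*320,2)),bick,.171,"bick back top edge")
def bot(c):
    v=np.where(red[4*200:4*245,c])[0]; return 4*200+v.max()+.5 if len(v) else None
E
```

```text
plate back ydir 134.43 n 80 res 1.38 px [264.    245.375] [319.    241.375]
bick back top edge ydir 134.32 n 54 res 0.66 px [276.    218.125] [319.5   215.375]
```

Bick and plate are parallel to within 0.3°. I'll approach to just short of the heads, correcting y by +1.5 mm and z by 1.5 mm.

```bash
python3 -m pendant '[{"x":0.005,"y":0.0005,"z":-0.0005,"rx":0,"ry":0,"rz":0},{"x":0.013,"y":0.001,"z":-0.001,"rx":0,"ry":0,"rz":0},{"x":0.021,"y":0.0015,"z":-0.0015,"rx":0,"ry":0,"rz":0},{"x":0.028,"y":0.0015,"z":-0.0015,"rx":0,"ry":0,"rz":0},{"x":0.032,"y":0.0015,"z":-0.0015,"rx":0,"ry":0,"rz":0},{"x":0.034,"y":0.0015,"z":-0.0015,"rx":0,"ry":0,"rz":0},{"x":0.034,"y":0.0015,"z":-0.0015,"rx":0,"ry":0,"rz":0},{"x":0.034,"y":0.0015,"z":-0.0015,"rx":0,"ry":0,"rz":0}]'; cat > ab.py <<'E'
from h import *
s=robot.state();X=np.array([.701,.713]);Y=np.array([-.713,.701]);p=s["tcp_pos"];f=s["wrist_force"];m=s["moment"]
print("t %.2f a %.1f b %.1f z %.1f | Fa %.1f Fb %.1f Fz %.1f | Ma %.2f Mb %.2f Mz %.2f | yaw %.2f"%(s["clock"],p[:2]@X*1e3,p[:2]@Y*1e3,p[2]*1e3,f[:2]@X,f[:2]@Y,f[2],m[:2]@X,m[:2]@Y,m[2],np.degrees(2*np.arctan2(s["ee_rot"][1],s["ee_rot"][0]))))
E
python3 ab.py
```

```text
clock: 5.47
tcp_pos: [0.4842, -0.0499, 0.1182]
ee_rot: [0.923, 0.386, -0.0, -0.0]
wrist_force: [-0.3, 0.6, -7.3]
gripper_width: 0.333
t 5.47 a 303.9 b -380.3 z 118.2 | Fa 0.2 Fb 0.6 Fz -7.3 | Ma -0.04 Mb 0.17 Mz 0.04 | yaw 45.37
```

```bash
python3 -m pendant '[{"x":0.002,"y":-0.001,"z":0,"rx":0,"ry":0,"rz":0},{"x":0.004,"y":-0.001,"z":0,"rx":0,"ry":0,"rz":0},{"x":0.006,"y":-0.001,"z":0,"rx":0,"ry":0,"rz":0},{"x":0.008,"y":-0.001,"z":0,"rx":0,"ry":0,"rz":0},{"x":0.01,"y":-0.001,"z":0,"rx":0,"ry":0,"rz":0},{"x":0.011,"y":-0.001,"z":0,"rx":0,"ry":0,"rz":0},{"x":0.012,"y":-0.001,"z":0,"rx":0,"ry":0,"rz":0},{"x":0.012,"y":-0.001,"z":0,"rx":0,"ry":0,"rz":0}]' >/dev/null; python3 ab.py
python3 -m pendant '[{"x":0.001,"y":0,"z":0,"rx":0,"ry":0,"rz":0},{"x":0.002,"y":0,"z":0,"rx":0,"ry":0,"rz":0},{"x":0.003,"y":0,"z":0,"rx":0,"ry":0,"rz":0},{"x":0.004,"y":0,"z":0,"rx":0,"ry":0,"rz":0},{"x":0.004,"y":0,"z":0,"rx":0,"ry":0,"rz":0},{"x":0.004,"y":0,"z":0,"rx":0,"ry":0,"rz":0},{"x":0.004,"y":0,"z":0,"rx":0,"ry":0,"rz":0},{"x":0.004,"y":0,"z":0,"rx":0,"ry":0,"rz":0}]' >/dev/null; python3 ab.py
```

```text
t 6.13 a 315.8 b -379.3 z 118.2 | Fa -0.9 Fb 1.0 Fz -7.9 | Ma 0.12 Mb 0.22 Mz 0.06 | yaw 45.37
t 6.80 a 319.9 b -379.1 z 118.1 | Fa -0.4 Fb 4.9 Fz -9.3 | Ma 0.96 Mb 0.26 Mz 0.34 | yaw 45.37
```

```bash
python3 -m pendant '[{"x":0,"y":-0.0005,"z":0,"rx":0,"ry":0,"rz":0},{"x":0,"y":-0.001,"z":0,"rx":0,"ry":0,"rz":0},{"x":0,"y":-0.001,"z":0,"rx":0,"ry":0,"rz":0},{"x":0.001,"y":-0.001,"z":0,"rx":0,"ry":0,"rz":0},{"x":0.002,"y":-0.001,"z":0,"rx":0,"ry":0,"rz":0},{"x":0.003,"y":-0.001,"z":0,"rx":0,"ry":0,"rz":0},{"x":0.003,"y":-0.001,"z":0,"rx":0,"ry":0,"rz":0},{"x":0.003,"y":-0.001,"z":0,"rx":0,"ry":0,"rz":0}]' >/dev/null; python3 ab.py
```

```text
t 7.47 a 323.0 b -378.7 z 118.4 | Fa -0.1 Fb -0.2 Fz -8.4 | Ma 0.03 Mb 0.21 Mz 0.01 | yaw 45.35
```

```bash
python3 -m pendant '[{"x":0.001,"y":0,"z":0,"rx":0,"ry":0,"rz":0},{"x":0.002,"y":0,"z":0,"rx":0,"ry":0,"rz":0},{"x":0.003,"y":0,"z":0,"rx":0,"ry":0,"rz":0},{"x":0.004,"y":0,"z":0,"rx":0,"ry":0,"rz":0},{"x":0.005,"y":0,"z":0,"rx":0,"ry":0,"rz":0},{"x":0.005,"y":0,"z":0,"rx":0,"ry":0,"rz":0},{"x":0.005,"y":0,"z":0,"rx":0,"ry":0,"rz":0},{"x":0.005,"y":0,"z":0,"rx":0,"ry":0,"rz":0}]' >/dev/null; python3 ab.py
python3 -m pendant '[{"x":0.001,"y":0,"z":0,"rx":0,"ry":0,"rz":0},{"x":0.002,"y":0,"z":0,"rx":0,"ry":0,"rz":0},{"x":0.003,"y":0,"z":0,"rx":0,"ry":0,"rz":0},{"x":0.003,"y":0,"z":0,"rx":0,"ry":0,"rz":0},{"x":0.003,"y":0,"z":0,"rx":0,"ry":0,"rz":0},{"x":0.003,"y":0,"z":0,"rx":0,"ry":0,"rz":0},{"x":0.003,"y":0,"z":0,"rx":0,"ry":0,"rz":0},{"x":0.003,"y":0,"z":0,"rx":0,"ry":0,"rz":0}]' >/dev/null; python3 ab.py
```

```text
t 8.13 a 326.7 b -378.6 z 118.1 | Fa -7.8 Fb -1.8 Fz -6.2 | Ma -0.34 Mb 1.49 Mz 0.31 | yaw 45.33
t 8.80 a 327.1 b -378.9 z 118.0 | Fa -24.5 Fb -5.1 Fz -2.0 | Ma -0.75 Mb 4.39 Mz 1.03 | yaw 45.29
```

Contact at a=326.5 matches the plate itself (expected near 329; the head fronts would be near 315), so the heads are through. The moment says the +y edge touched first. I'll back off to the gap, turn 0.7° and slide down.

```bash
python3 -m pendant '[{"x":-0.003,"y":0,"z":0,"rx":0,"ry":0,"rz":0},{"x":-0.0052,"y":0.0004,"z":0,"rx":0,"ry":0,"rz":-0.4},{"x":-0.0052,"y":0.0008,"z":0,"rx":0,"ry":0,"rz":-0.7},{"x":-0.0052,"y":0.0008,"z":0.002,"rx":0,"ry":0,"rz":-0.7},{"x":-0.0052,"y":0.0008,"z":0.004,"rx":0,"ry":0,"rz":-0.7},{"x":-0.0052,"y":0.0008,"z":0.006,"rx":0,"ry":0,"rz":-0.7},{"x":-0.0052,"y":0.0008,"z":0.006,"rx":0,"ry":0,"rz":-0.7},{"x":-0.0052,"y":0.0008,"z":0.006,"rx":0,"ry":0,"rz":-0.7}]' >/dev/null; python3 ab.py
```

```text
t 9.47 a 325.8 b -379.1 z 112.0 | Fa 0.4 Fb 0.1 Fz -9.2 | Ma 0.01 Mb -0.03 Mz 0.02 | yaw 46.07
```

```bash
python3 -m pendant '[{"x":0,"y":0,"z":0.001,"rx":0,"ry":0,"rz":0},{"x":0,"y":0,"z":0.002,"rx":0,"ry":0,"rz":0},{"x":0,"y":0,"z":0.003,"rx":0,"ry":0,"rz":0},{"x":0,"y":0,"z":0.004,"rx":0,"ry":0,"rz":0},{"x":0,"y":0,"z":0.005,"rx":0,"ry":0,"rz":0},{"x":0,"y":0,"z":0.006,"rx":0,"ry":0,"rz":0},{"x":0,"y":0,"z":0.006,"rx":0,"ry":0,"rz":0},{"x":0,"y":0,"z":0.006,"rx":0,"ry":0,"rz":0}]' >/dev/null; python3 ab.py
```

```text
t 10.13 a 325.8 b -378.8 z 106.2 | Fa 4.2 Fb 3.8 Fz -5.4 | Ma 0.73 Mb -0.47 Mz 0.33 | yaw 46.09
```

```bash
python3 -m pendant '[{"x":0.0003,"y":-0.0004,"z":0,"rx":0,"ry":0,"rz":0},{"x":0.0007,"y":-0.0008,"z":0,"rx":0,"ry":0,"rz":0},{"x":0.0007,"y":-0.0008,"z":0.0005,"rx":0,"ry":0,"rz":0},{"x":0.0007,"y":-0.0008,"z":0.001,"rx":0,"ry":0,"rz":0},{"x":0.0007,"y":-0.0008,"z":0.002,"rx":0,"ry":0,"rz":0},{"x":0.0007,"y":-0.0008,"z":0.003,"rx":0,"ry":0,"rz":0},{"x":0.0007,"y":-0.0008,"z":0.003,"rx":0,"ry":0,"rz":0},{"x":0.0007,"y":-0.0008,"z":0.003,"rx":0,"ry":0,"rz":0}]' >/dev/null; python3 ab.py
```

```text
t 10.80 a 326.2 b -378.5 z 103.1 | Fa 0.1 Fb 0.3 Fz -6.7 | Ma 0.04 Mb 0.22 Mz -0.06 | yaw 46.04
```

Free again. It should seat near z = 96 ± 4, so I'll keep going down.

```bash
for i in 1 2; do :; done; python3 -m pendant '[{"x":0,"y":0,"z":0.001,"rx":0,"ry":0,"rz":0},{"x":0,"y":0,"z":0.002,"rx":0,"ry":0,"rz":0},{"x":0,"y":0,"z":0.003,"rx":0,"ry":0,"rz":0},{"x":0,"y":0,"z":0.004,"rx":0,"ry":0,"rz":0},{"x":0,"y":0,"z":0.005,"rx":0,"ry":0,"rz":0},{"x":0,"y":0,"z":0.005,"rx":0,"ry":0,"rz":0},{"x":0,"y":0,"z":0.005,"rx":0,"ry":0,"rz":0},{"x":0,"y":0,"z":0.005,"rx":0,"ry":0,"rz":0}]' >/dev/null; python3 ab.py
python3 -m pendant '[{"x":0,"y":0,"z":0.001,"rx":0,"ry":0,"rz":0},{"x":0,"y":0,"z":0.002,"rx":0,"ry":0,"rz":0},{"x":0,"y":0,"z":0.003,"rx":0,"ry":0,"rz":0},{"x":0,"y":0,"z":0.003,"rx":0,"ry":0,"rz":0},{"x":0,"y":0,"z":0.003,"rx":0,"ry":0,"rz":0},{"x":0,"y":0,"z":0.003,"rx":0,"ry":0,"rz":0},{"x":0,"y":0,"z":0.003,"rx":0,"ry":0,"rz":0},{"x":0,"y":0,"z":0.003,"rx":0,"ry":0,"rz":0}]' >/dev/null; python3 ab.py
```

```text
t 11.47 a 326.3 b -378.5 z 98.3 | Fa -0.5 Fb -0.1 Fz -7.1 | Ma 0.03 Mb 0.19 Mz -0.03 | yaw 46.05
t 12.13 a 326.9 b -378.7 z 96.2 | Fa -0.0 Fb 4.0 Fz 5.2 | Ma 0.60 Mb -0.74 Mz 0.16 | yaw 46.07
```

```bash
python3 -m pendant '[{"x":0,"y":-0.0005,"z":0.0005,"rx":0,"ry":0,"rz":0},{"x":0,"y":-0.0005,"z":0.001,"rx":0,"ry":0,"rz":0},{"x":0,"y":-0.0005,"z":0.0015,"rx":0,"ry":0,"rz":0},{"x":0,"y":-0.0005,"z":0.002,"rx":0,"ry":0,"rz":0},{"x":0,"y":-0.0005,"z":0.002,"rx":0,"ry":0,"rz":0},{"x":0,"y":-0.0005,"z":0.002,"rx":0,"ry":0,"rz":0},{"x":0,"y":-0.0005,"z":0.002,"rx":0,"ry":0,"rz":0},{"x":0,"y":-0.0005,"z":0.002,"rx":0,"ry":0,"rz":0}]' >/dev/null; python3 ab.py
```

```text
t 12.80 a 327.0 b -378.9 z 95.0 | Fa -1.4 Fb 2.1 Fz 10.1 | Ma 0.25 Mb -0.34 Mz -0.21 | yaw 46.02
```

```bash
python3 -m pendant '[{"x":0,"y":0,"z":0.0005,"rx":0,"ry":0,"rz":0},{"x":0,"y":0,"z":0.001,"rx":0,"ry":0,"rz":0},{"x":0,"y":0,"z":0.0015,"rx":0,"ry":0,"rz":0},{"x":0,"y":0,"z":0.002,"rx":0,"ry":0,"rz":0},{"x":0,"y":0,"z":0.002,"rx":0,"ry":0,"rz":0},{"x":0,"y":0,"z":0.002,"rx":0,"ry":0,"rz":0},{"x":0,"y":0,"z":0.002,"rx":0,"ry":0,"rz":0},{"x":0,"y":0,"z":0.002,"rx":0,"ry":0,"rz":0}]' >/dev/null; python3 ab.py;  python3 -c "
from h import *
s=cam('scene');t=cam('top')
A=crop(s,210,170,340,300,4.4);cv2.imwrite('pics/p8.png',A)"
```

```text
t 13.47 a 326.9 b -379.0 z 94.4 | Fa -6.5 Fb 4.3 Fz 22.2 | Ma 1.13 Mb 0.11 Mz -0.20 | yaw 46.00
```

View pics/p8.png

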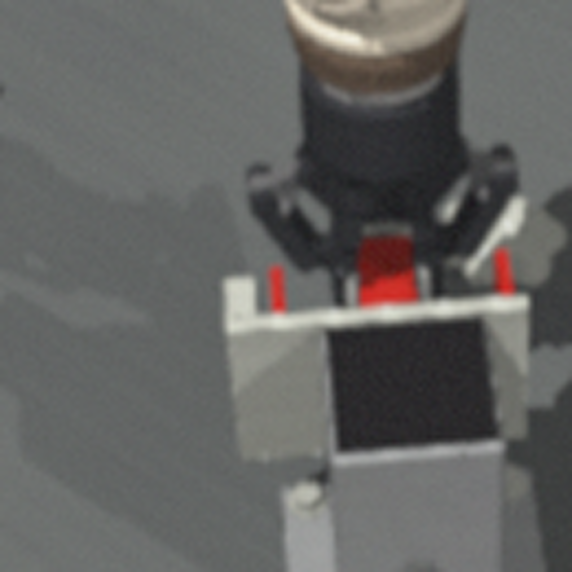

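The bick is seated. Resistance is stiff at 22 N, z dropped about 23 mm, and the picture shows the flange (277,290) beside the lug (240,300) with a small gap. I'll relieve the load and let go.

```bash
python3 -m pendant '[{"x":0,"y":0,"z":-0.001,"rx":0,"ry":0,"rz":0},{"x":0,"y":0,"z":-0.002,"rx":0,"ry":0,"rz":0},{"x":0,"y":0,"z":-0.003,"rx":0,"ry":0,"rz":0},{"x":0,"y":0,"z":-0.003,"rx":0,"ry":0,"rz":0},{"x":0,"y":0,"z":-0.003,"rx":0,"ry":0,"rz":0},{"x":0,"y":0,"z":-0.003,"rx":0,"ry":0,"rz":0},{"x":0,"y":0,"z":-0.003,"rx":0,"ry":0,"rz":0},{"x":0,"y":0,"z":-0.003,"rx":0,"ry":0,"rz":0}]' >/dev/null; python3 ab.py
python3 -m pendant '[{"x":0,"y":0,"z":0,"rx":0,"ry":0,"rz":0},{"x":0,"y":0,"z":0,"rx":0,"ry":0,"rz":0},{"x":0,"y":0,"z":0,"rx":0,"ry":0,"rz":0},{"x":0,"y":0,"z":0,"rx":0,"ry":0,"rz":0},{"x":0,"y":0,"z":0,"rx":0,"ry":0,"rz":0},{"x":0,"y":0,"z":0,"rx":0,"ry":0,"rz":0},{"x":0,"y":0,"z":0,"rx":0,"ry":0,"rz":0},{"x":0,"y":0,"z":0,"rx":0,"ry":0,"rz":0}]' 0.7; python3 ab.py; python3 go.py .4997 .308 .25 120.5
```

```text
t 14.23 a 326.8 b -378.8 z 95.0 | Fa 0.1 Fb -3.6 Fz 7.0 | Ma -0.42 Mb -0.74 Mz -0.15 | yaw 46.02
clock: 14.9
tcp_pos: [0.4983, -0.0323, 0.0942]
ee_rot: [0.92, 0.391, -0.0, -0.0]
wrist_force: [-0.5, -0.4, 0.2]
gripper_width: 0.7
t 14.90 a 326.3 b -377.9 z 94.2 | Fa -0.6 Fb 0.1 Fz 0.2 | Ma -0.01 Mb -0.02 Mz 0.02 | yaw 46.05
shift mm [ 246.  -235.1 -155.8] rot [-1.000e-02  0.000e+00 -7.445e+01] clock 14.9 tcp [ 0.4983 -0.0323  0.0942]
```

```bash
python3 -m pendant '[{"x":0,"y":0,"z":-0.01,"rx":0,"ry":0,"rz":0},{"x":0,"y":0,"z":-0.03,"rx":0,"ry":0,"rz":0},{"x":0,"y":0,"z":-0.06,"rx":0,"ry":0,"rz":0},{"x":0,"y":0,"z":-0.095,"rx":0,"ry":0,"rz":-3},{"x":0,"y":0,"z":-0.13,"rx":0,"ry":0,"rz":-9},{"x":0.005,"y":-0.01,"z":-0.15,"rx":0,"ry":0,"rz":-15},{"x":0.02,"y":-0.025,"z":-0.156,"rx":0,"ry":0,"rz":-21},{"x":0.045,"y":-0.05,"z":-0.156,"rx":0,"ry":0,"rz":-27}]' 1; python3 ab.py; python3 go.py .4997 .308 .25 120.5
```

```text
clock: 15.57
tcp_pos: [0.4943, 0.0339, 0.2538]
ee_rot: [0.803, 0.596, 0.002, 0.002]
wrist_force: [0.4, 1.0, -0.7]
gripper_width: 0.998
t 15.57 a 370.7 b -328.6 z 253.8 | Fa 1.0 Fb 0.4 Fz -0.7 | Ma -0.02 Mb -0.04 Mz -0.03 | yaw 73.17
shift mm [263.9 -74.2   3.7] rot [  0.27   0.05 -47.33] clock 15.57 tcp [0.4943 0.0339 0.2538]
```

```bash
python3 -m pendant '[{"x":0.034,"y":-0.01,"z":0,"rx":0,"ry":0,"rz":-6},{"x":0.07,"y":-0.02,"z":0,"rx":0,"ry":0,"rz":-13},{"x":0.108,"y":-0.03,"z":0,"rx":0,"ry":0,"rz":-20},{"x":0.146,"y":-0.041,"z":0.01,"rx":0,"ry":0,"rz":-27},{"x":0.184,"y":-0.052,"z":0.03,"rx":0,"ry":0,"rz":-34},{"x":0.22,"y":-0.062,"z":0.05,"rx":0,"ry":0,"rz":-40},{"x":0.248,"y":-0.07,"z":0.075,"rx":0,"ry":0,"rz":-45},{"x":0.263,"y":-0.0742,"z":0.1,"rx":0,"ry":0,"rz":-47.3}]' 1; python3 go.py .4997 .308 .0125 120.5
```

```text
clock: 16.23
tcp_pos: [0.4989, 0.3116, 0.1498]
ee_rot: [0.494, 0.869, 0.001, 0.0]
wrist_force: [0.4, 0.3, -0.7]
gripper_width: 1.001
shift mm [ -3.6  -1.3 137.3] rot [ 0.08 -0.04  0.28] clock 16.23 tcp [0.4989 0.3116 0.1498]
```

```bash
python3 -m pendant '[{"x":-0.002,"y":-0.001,"z":0.02,"rx":0,"ry":0,"rz":0.1},{"x":-0.0036,"y":-0.0013,"z":0.055,"rx":0,"ry":0,"rz":0.2},{"x":-0.0036,"y":-0.0013,"z":0.09,"rx":0,"ry":0,"rz":0.2},{"x":-0.0036,"y":-0.0013,"z":0.117,"rx":0,"ry":0,"rz":0.2},{"x":-0.0036,"y":-0.0013,"z":0.131,"rx":0,"ry":0,"rz":0.2},{"x":-0.0036,"y":-0.0013,"z":0.135,"rx":0,"ry":0,"rz":0.2},{"x":-0.0036,"y":-0.0013,"z":0.1355,"rx":0,"ry":0,"rz":0.2},{"x":-0.0036,"y":-0.0013,"z":0.1355,"rx":0,"ry":0,"rz":0.2}]' 1; python3 go.py .4997 .308 .0125 120.5; python3 -c "
from h import *
s=cam('scene');A=crop(s,370,285,480,370,5);cv2.imwrite('pics/p9.png',A)"
```

```text
clock: 16.9
tcp_pos: [0.5006, 0.3046, 0.0162]
ee_rot: [0.499, 0.867, 0.001, 0.0]
wrist_force: [-0.9, -0.3, 0.8]
gripper_width: 0.998
shift mm [3.4 1.  3.7] rot [ 0.08 -0.   -0.35] clock 16.9 tcp [0.5006 0.3046 0.0162]
```

View pics/p9.png

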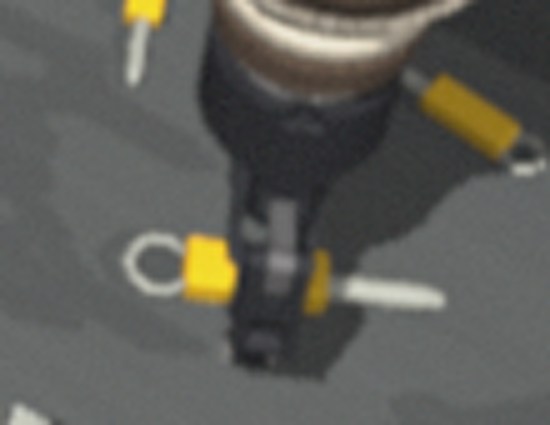

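The picture shows both jaws around the yellow handle of the big pin, with the ring on the left and the tip on the right. I'll go 2 mm lower and grip.

```bash
python3 -m pendant '[{"x":0,"y":0.0005,"z":0.0015,"rx":0,"ry":0,"rz":-0.2},{"x":0,"y":0.0005,"z":0.0015,"rx":0,"ry":0,"rz":-0.3},{"x":0,"y":0.0005,"z":0.0015,"rx":0,"ry":0,"rz":-0.3},{"x":0,"y":0.0005,"z":0.0015,"rx":0,"ry":0,"rz":-0.3},{"x":0,"y":0.0005,"z":0.0015,"rx":0,"ry":0,"rz":-0.3},{"x":0,"y":0.0005,"z":0.0015,"rx":0,"ry":0,"rz":-0.3},{"x":0,"y":0.0005,"z":0.0015,"rx":0,"ry":0,"rz":-0.3},{"x":0,"y":0.0005,"z":0.0015,"rx":0,"ry":0,"rz":-0.3}]' 1; python3 -m pendant '[{"x":0,"y":0,"z":0,"rx":0,"ry":0,"rz":0},{"x":0,"y":0,"z":0,"rx":0,"ry":0,"rz":0},{"x":0,"y":0,"z":0,"rx":0,"ry":0,"rz":0},{"x":0,"y":0,"z":0,"rx":0,"ry":0,"rz":0},{"x":0,"y":0,"z":0,"rx":0,"ry":0,"rz":0},{"x":0,"y":0,"z":0,"rx":0,"ry":0,"rz":0},{"x":0,"y":0,"z":0,"rx":0,"ry":0,"rz":0},{"x":0,"y":0,"z":0,"rx":0,"ry":0,"rz":0}]' 0.12 80; python3 go.py .4997 .308 .0125 120.5
```

```text
clock: 17.62
tcp_pos: [0.5003, 0.3045, 0.0133]
ee_rot: [0.497, 0.868, -0.0, -0.0]
wrist_force: [0.7, 0.3, 0.1]
gripper_width: 1.002
clock: 18.28
tcp_pos: [0.5006, 0.3047, 0.0137]
ee_rot: [0.497, 0.868, 0.0, 0.0]
wrist_force: [0.0, -0.4, 4.4]
gripper_width: 0.256
shift mm [3.3 0.9 1.2] rot [ 0.04  0.   -0.05] clock 18.28 tcp [0.5006 0.3047 0.0137]
```

```bash
python3 -m pendant '[{"x":0,"y":0,"z":-0.01,"rx":0,"ry":0,"rz":0},{"x":0,"y":0,"z":-0.035,"rx":0,"ry":0,"rz":0},{"x":0,"y":0,"z":-0.07,"rx":0,"ry":0,"rz":0},{"x":0,"y":0,"z":-0.11,"rx":0,"ry":0,"rz":-2},{"x":0,"y":0,"z":-0.15,"rx":0,"ry":0,"rz":-6},{"x":0,"y":0,"z":-0.19,"rx":0,"ry":0,"rz":-11},{"x":0,"y":0,"z":-0.22,"rx":0,"ry":0,"rz":-14},{"x":0,"y":0,"z":-0.23,"rx":0,"ry":0,"rz":-15.5}]' ; python3 go.py .6622 -.1315 .24 136; python3 -c "
from h import *
print(robot.state()['q'].round(2))
t=cam('top');s=cam('scene')
print('lug corner proj top',proj(t,[.5763,-.0693,.146]),'seen',195+750/5,165+165/5,'scene hole',proj(s,[.5867,-.0585,.1243]),proj(s,[.5763,-.0693,.146]))
print('flower',onz(t,416,175,.04).round(3))
A=crop(s,235,180,345,265,6);cv2.imwrite('pics/p10.png',A)
B=crop(t,280,175,360,265,6);cv2.imwrite('pics/p11.png',B)"
```

```text
clock: 18.95
tcp_pos: [0.5009, 0.3049, 0.2495]
ee_rot: [0.374, 0.928, 0.003, 0.002]
wrist_force: [1.1, 0.4, -1.5]
gripper_width: 0.257
shift mm [-418.6 -202.9    8.9] rot [0.37 0.1  0.13] clock 18.95 tcp [0.5009 0.3049 0.2495]
[0.55 0.17 0.28 1.68 0.   1.31]
lug corner proj top [345.6051784  197.18593388] seen 345.0 198.0 scene hole [261.64580581 244.55598334] [260.51113752 232.65599857]
flower [ 0.667 -0.294  0.04 ]
```

View pics/p10.png

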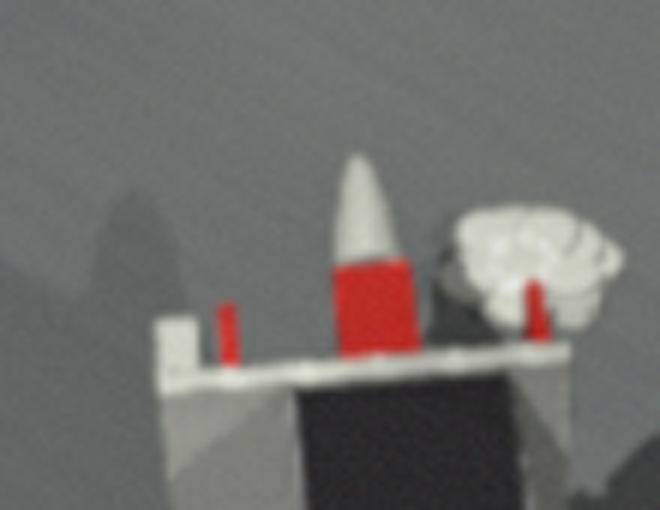

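The bick hangs behind the heads on its own, with both flanges level. The lug corner appears within about 2 mm of prediction in both views. Now I'll carry the pin over the post to the lug's outer side.

```bash
python3 -m pendant '[{"x":-0.017,"y":-0.008,"z":0,"rx":0,"ry":0,"rz":0},{"x":-0.046,"y":-0.022,"z":0,"rx":0,"ry":0,"rz":0},{"x":-0.08,"y":-0.039,"z":0,"rx":0,"ry":0,"rz":0},{"x":-0.115,"y":-0.056,"z":0,"rx":0,"ry":0,"rz":0},{"x":-0.15,"y":-0.073,"z":0,"rx":0,"ry":0,"rz":0},{"x":-0.185,"y":-0.09,"z":0,"rx":0,"ry":0,"rz":0},{"x":-0.22,"y":-0.107,"z":0,"rx":0,"ry":0,"rz":0},{"x":-0.255,"y":-0.124,"z":0,"rx":0,"ry":0,"rz":0}]'
python3 -m pendant '[{"x":-0.035,"y":-0.017,"z":0,"rx":0,"ry":0,"rz":0},{"x":-0.07,"y":-0.034,"z":0,"rx":0,"ry":0,"rz":0},{"x":-0.105,"y":-0.051,"z":0,"rx":0,"ry":0,"rz":0},{"x":-0.135,"y":-0.066,"z":0,"rx":0,"ry":0,"rz":0},{"x":-0.155,"y":-0.075,"z":0,"rx":0,"ry":0,"rz":0},{"x":-0.163,"y":-0.079,"z":0.005,"rx":0,"ry":0,"rz":0},{"x":-0.163,"y":-0.079,"z":0.01,"rx":0,"ry":0,"rz":0},{"x":-0.163,"y":-0.079,"z":0.01,"rx":0,"ry":0,"rz":0}]';python3 go.py .6622 -.1315 .1324 136
```

```text
clock: 19.72
tcp_pos: [0.5972, 0.0362, 0.2415]
ee_rot: [0.376, 0.927, -0.001, -0.001]
wrist_force: [0.9, 0.1, -1.1]
gripper_width: 0.251
clock: 20.38
tcp_pos: [0.659, -0.1316, 0.2304]
ee_rot: [0.375, 0.927, -0.0, -0.002]
wrist_force: [-0.2, -0.4, -1.5]
gripper_width: 0.253
shift mm [-2.6  2.5 98. ] rot [-0.11 -0.21 -0.11] clock 20.38 tcp [ 0.659  -0.1316  0.2304]
```

```bash
python3 -m pendant '[{"x":-0.001,"y":0.001,"z":0.015,"rx":0,"ry":0,"rz":0},{"x":-0.0015,"y":0.002,"z":0.04,"rx":0,"ry":0,"rz":0},{"x":-0.002,"y":0.002,"z":0.07,"rx":0,"ry":0,"rz":0},{"x":-0.002,"y":0.002,"z":0.09,"rx":0,"ry":0,"rz":0},{"x":-0.002,"y":0.002,"z":0.098,"rx":0,"ry":0,"rz":0},{"x":-0.002,"y":0.002,"z":0.098,"rx":0,"ry":0,"rz":0},{"x":-0.002,"y":0.002,"z":0.098,"rx":0,"ry":0,"rz":0},{"x":-0.002,"y":0.002,"z":0.098,"rx":0,"ry":0,"rz":0}]';python3 go.py .6622 -.1315 .1324 136;python3 -c "
from h import *
s=cam('scene')
A=crop(s,215,180,315,265,6);cv2.imwrite('pics/p12.png',A)
print(proj(s,[.6622-.08*.719,-.1315+.08*.695,.1243]))"
```

```text
clock: 21.05
tcp_pos: [0.6631, -0.1315, 0.1374]
ee_rot: [0.375, 0.927, 0.0, 0.001]
wrist_force: [-0.2, -0.1, -0.1]
gripper_width: 0.252
shift mm [ 0.6 -0.6  5. ] rot [ 0.08  0.12 -0.02] clock 21.05 tcp [ 0.6631 -0.1315  0.1374]
[249.98250043 245.57588257]
```

View pics/p12.png

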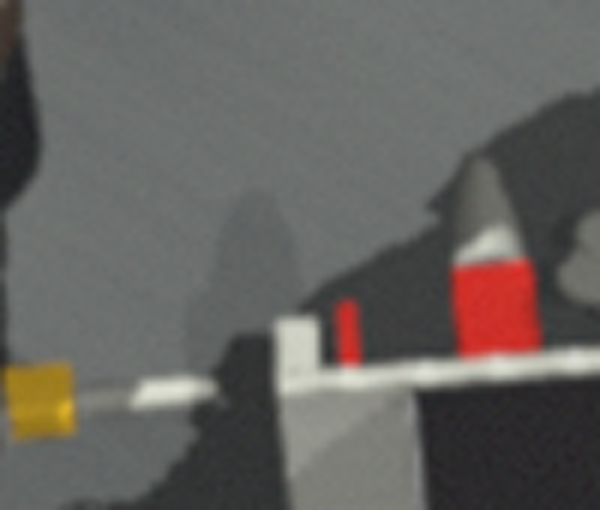

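The pin is level, in line with the lug, with its tip at crop (220,390) about 23 mm short of the lug. I'll lower 5 mm and start inserting.

```bash
cat > ab2.py <<'E'
from h import *
s=robot.state();X=np.array([.695,.719]);Y=np.array([-.719,.695]);p=s["tcp_pos"]-np.array([.5867,-.0585,.1243]);f=s["wrist_force"];m=s["moment"]
print("t %.2f x %.1f y %.1f z %.1f (rel hole; want x0 z8.1, home y~-30) | Fx %.1f Fy %.1f Fz %.1f | Mx %.2f My %.2f Mz %.2f | yaw %.2f"%(s["clock"],p[:2]@X*1e3,p[:2]@Y*1e3,p[2]*1e3,f[:2]@X,f[:2]@Y,f[2],m[:2]@X,m[:2]@Y,m[2],np.degrees(2*np.arctan2(s["ee_rot"][1],s["ee_rot"][0]))))
E
python3 -m pendant '[{"x":0,"y":0,"z":0.002,"rx":0,"ry":0,"rz":0},{"x":0,"y":0,"z":0.004,"rx":0,"ry":0,"rz":0},{"x":0.001,"y":-0.0005,"z":0.005,"rx":0,"ry":0,"rz":0},{"x":0.004,"y":-0.0005,"z":0.005,"rx":0,"ry":0,"rz":0},{"x":0.008,"y":-0.0005,"z":0.005,"rx":0,"ry":0,"rz":0},{"x":0.012,"y":-0.0005,"z":0.005,"rx":0,"ry":0,"rz":0},{"x":0.014,"y":-0.0005,"z":0.005,"rx":0,"ry":0,"rz":0},{"x":0.014,"y":-0.0005,"z":0.005,"rx":0,"ry":0,"rz":0}]';python3 ab2.py
```

```text
clock: 21.77
tcp_pos: [0.6518, -0.1222, 0.1306]
ee_rot: [0.375, 0.927, 0.0, 0.0]
wrist_force: [0.2, 0.3, -0.9]
gripper_width: 0.257
t 21.77 x -0.6 y -91.0 z 6.3 (rel hole; want x0 z8.1, home y~-30) | Fx 0.3 Fy 0.0 Fz -0.9 | Mx -0.06 My 0.03 Mz -0.01 | yaw 135.97
```

```bash
python3 -m pendant '[{"x":0.001,"y":0.0005,"z":-0.001,"rx":0,"ry":0,"rz":0},{"x":0.003,"y":0.0005,"z":-0.0015,"rx":0,"ry":0,"rz":0},{"x":0.006,"y":0.0005,"z":-0.0015,"rx":0,"ry":0,"rz":0},{"x":0.009,"y":0.0005,"z":-0.0015,"rx":0,"ry":0,"rz":0},{"x":0.012,"y":0.0005,"z":-0.0015,"rx":0,"ry":0,"rz":0},{"x":0.015,"y":0.0005,"z":-0.0015,"rx":0,"ry":0,"rz":0},{"x":0.017,"y":0.0005,"z":-0.0015,"rx":0,"ry":0,"rz":0},{"x":0.017,"y":0.0005,"z":-0.0015,"rx":0,"ry":0,"rz":0}]' >/dev/null;python3 ab2.py
```

```text
t 22.43 x 0.0 y -74.2 z 7.7 (rel hole; want x0 z8.1, home y~-30) | Fx 0.0 Fy -0.3 Fz 0.1 | Mx 0.08 My -0.10 Mz -0.01 | yaw 135.97
```

```bash
python3 -m pendant '[{"x":0.001,"y":0,"z":0,"rx":0,"ry":0,"rz":0},{"x":0.002,"y":0,"z":0,"rx":0,"ry":0,"rz":0},{"x":0.004,"y":0,"z":0,"rx":0,"ry":0,"rz":0},{"x":0.006,"y":0,"z":0,"rx":0,"ry":0,"rz":0},{"x":0.008,"y":0,"z":0,"rx":0,"ry":0,"rz":0},{"x":0.009,"y":0,"z":0,"rx":0,"ry":0,"rz":0},{"x":0.009,"y":0,"z":0,"rx":0,"ry":0,"rz":0},{"x":0.009,"y":0,"z":0,"rx":0,"ry":0,"rz":0}]' >/dev/null;python3 ab2.py
```

```text
t 23.10 x 0.2 y -65.4 z 7.7 (rel hole; want x0 z8.1, home y~-30) | Fx 3.3 Fy -0.7 Fz 2.6 | Mx 0.14 My -0.80 Mz -0.25 | yaw 135.97
```

```bash
python3 -m pendant '[{"x":0,"y":0.001,"z":-0.001,"rx":0,"ry":0,"rz":0},{"x":0,"y":0.0017,"z":-0.0013,"rx":0,"ry":0,"rz":0},{"x":0,"y":0.0017,"z":-0.0013,"rx":0,"ry":0,"rz":0},{"x":0.001,"y":0.0017,"z":-0.0013,"rx":0,"ry":0,"rz":0},{"x":0.003,"y":0.0017,"z":-0.0013,"rx":0,"ry":0,"rz":0},{"x":0.005,"y":0.0017,"z":-0.0013,"rx":0,"ry":0,"rz":0},{"x":0.005,"y":0.0017,"z":-0.0013,"rx":0,"ry":0,"rz":0},{"x":0.005,"y":0.0017,"z":-0.0013,"rx":0,"ry":0,"rz":0}]' >/dev/null;python3 ab2.py
```

```text
t 23.77 x 1.5 y -60.3 z 8.6 (rel hole; want x0 z8.1, home y~-30) | Fx -0.0 Fy -0.3 Fz -1.9 | Mx -0.03 My 0.05 Mz 0.01 | yaw 135.96
```

```bash
python3 -m pendant '[{"x":0.001,"y":0.0004,"z":0,"rx":0,"ry":0,"rz":0},{"x":0.002,"y":0.0004,"z":0,"rx":0,"ry":0,"rz":0},{"x":0.004,"y":0.0004,"z":0,"rx":0,"ry":0,"rz":0},{"x":0.006,"y":0.0004,"z":0,"rx":0,"ry":0,"rz":0},{"x":0.008,"y":0.0004,"z":0,"rx":0,"ry":0,"rz":0},{"x":0.009,"y":0.0004,"z":0,"rx":0,"ry":0,"rz":0},{"x":0.009,"y":0.0004,"z":0,"rx":0,"ry":0,"rz":0},{"x":0.009,"y":0.0004,"z":0,"rx":0,"ry":0,"rz":0}]' >/dev/null;python3 ab2.py
```

```text
t 24.43 x 2.0 y -51.5 z 8.9 (rel hole; want x0 z8.1, home y~-30) | Fx 0.2 Fy 0.3 Fz -1.1 | Mx 0.03 My 0.03 Mz -0.00 | yaw 135.96
```

```bash
python3 -m pendant '[{"x":0.001,"y":0,"z":0,"rx":0,"ry":0,"rz":0},{"x":0.002,"y":0,"z":0,"rx":0,"ry":0,"rz":0},{"x":0.004,"y":0,"z":0,"rx":0,"ry":0,"rz":0},{"x":0.006,"y":0,"z":0,"rx":0,"ry":0,"rz":0},{"x":0.008,"y":0,"z":0,"rx":0,"ry":0,"rz":0},{"x":0.009,"y":0,"z":0,"rx":0,"ry":0,"rz":0},{"x":0.009,"y":0,"z":0,"rx":0,"ry":0,"rz":0},{"x":0.009,"y":0,"z":0,"rx":0,"ry":0,"rz":0}]' >/dev/null;python3 ab2.py
```

```text
t 25.10 x 2.0 y -42.5 z 8.9 (rel hole; want x0 z8.1, home y~-30) | Fx 0.0 Fy -0.1 Fz -1.2 | Mx -0.02 My -0.00 Mz -0.03 | yaw 135.96
```

```bash
python3 -m pendant '[{"x":0.001,"y":0,"z":0,"rx":0,"ry":0,"rz":0},{"x":0.002,"y":0,"z":0,"rx":0,"ry":0,"rz":0},{"x":0.004,"y":0,"z":0,"rx":0,"ry":0,"rz":0},{"x":0.006,"y":0,"z":0,"rx":0,"ry":0,"rz":0},{"x":0.007,"y":0,"z":0,"rx":0,"ry":0,"rz":0},{"x":0.008,"y":0,"z":0,"rx":0,"ry":0,"rz":0},{"x":0.008,"y":0,"z":0,"rx":0,"ry":0,"rz":0},{"x":0.008,"y":0,"z":0,"rx":0,"ry":0,"rz":0}]' >/dev/null;python3 ab2.py
python3 -m pendant '[{"x":0.001,"y":0,"z":0,"rx":0,"ry":0,"rz":0},{"x":0.002,"y":0,"z":0,"rx":0,"ry":0,"rz":0},{"x":0.003,"y":0,"z":0,"rx":0,"ry":0,"rz":0},{"x":0.004,"y":0,"z":0,"rx":0,"ry":0,"rz":0},{"x":0.004,"y":0,"z":0,"rx":0,"ry":0,"rz":0},{"x":0.004,"y":0,"z":0,"rx":0,"ry":0,"rz":0},{"x":0.004,"y":0,"z":0,"rx":0,"ry":0,"rz":0},{"x":0.004,"y":0,"z":0,"rx":0,"ry":0,"rz":0}]' >/dev/null;python3 ab2.py
```

```text
t 25.77 x 2.0 y -34.5 z 8.8 (rel hole; want x0 z8.1, home y~-30) | Fx -0.5 Fy 0.5 Fz -0.5 | Mx -0.02 My -0.04 Mz -0.04 | yaw 135.96
t 26.43 x 1.9 y -32.5 z 9.0 (rel hole; want x0 z8.1, home y~-30) | Fx -0.5 Fy -11.3 Fz -3.8 | Mx -2.25 My 0.05 Mz -0.06 | yaw 135.89
```

```bash
python3 -m pendant '[{"x":0.0005,"y":0,"z":0,"rx":0,"ry":0,"rz":0},{"x":0.001,"y":0,"z":0,"rx":0,"ry":0,"rz":0},{"x":0.002,"y":0,"z":0,"rx":0,"ry":0,"rz":0},{"x":0.002,"y":0,"z":0,"rx":0,"ry":0,"rz":0},{"x":0.002,"y":0,"z":0,"rx":0,"ry":0,"rz":0},{"x":0.002,"y":0,"z":0,"rx":0,"ry":0,"rz":0},{"x":0.002,"y":0,"z":0,"rx":0,"ry":0,"rz":0},{"x":0.002,"y":0,"z":0,"rx":0,"ry":0,"rz":0}]' >/dev/null;python3 ab2.py; python3 -c "
from h import *
s=cam('scene')
A=crop(s,205,175,315,265,6);cv2.imwrite('pics/p13.png',A)"
```

```text
t 27.10 x 1.8 y -32.4 z 9.3 (rel hole; want x0 z8.1, home y~-30) | Fx -1.2 Fy -20.0 Fz -5.4 | Mx -4.22 My 0.09 Mz -0.17 | yaw 135.83
```

View pics/p13.png

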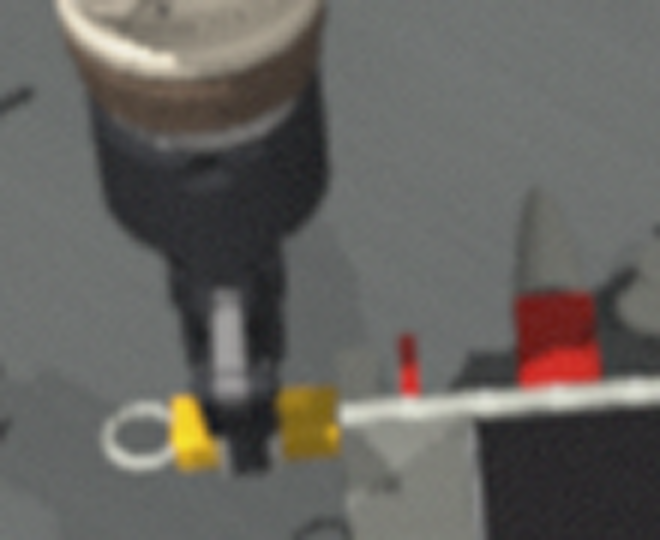

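The handle's end at (338,425) is up against the lug face, and 20 N of push moves it no further. I'll relieve, release and retreat upward.

```bash
python3 -m pendant '[{"x":-0.001,"y":0,"z":0,"rx":0,"ry":0,"rz":0},{"x":-0.002,"y":0,"z":0,"rx":0,"ry":0,"rz":0},{"x":-0.003,"y":0,"z":0,"rx":0,"ry":0,"rz":0},{"x":-0.003,"y":0,"z":0.0005,"rx":0,"ry":0,"rz":0},{"x":-0.003,"y":0,"z":0.0005,"rx":0,"ry":0,"rz":0},{"x":-0.003,"y":0,"z":0.0005,"rx":0,"ry":0,"rz":0},{"x":-0.003,"y":0,"z":0.0005,"rx":0,"ry":0,"rz":0},{"x":-0.003,"y":0,"z":0.0005,"rx":0,"ry":0,"rz":0}]' >/dev/null;python3 ab2.py
python3 -m pendant '[{"x":0,"y":0,"z":0,"rx":0,"ry":0,"rz":0},{"x":0,"y":0,"z":0,"rx":0,"ry":0,"rz":0},{"x":0,"y":0,"z":0,"rx":0,"ry":0,"rz":0},{"x":0,"y":0,"z":0,"rx":0,"ry":0,"rz":0},{"x":0,"y":0,"z":0,"rx":0,"ry":0,"rz":0},{"x":0,"y":0,"z":0,"rx":0,"ry":0,"rz":0},{"x":0,"y":0,"z":0,"rx":0,"ry":0,"rz":0},{"x":0,"y":0,"z":0,"rx":0,"ry":0,"rz":0}]' 0.65 >/dev/null;python3 ab2.py
python3 -m pendant '[{"x":0,"y":0,"z":-0.005,"rx":0,"ry":0,"rz":0},{"x":0,"y":0,"z":-0.015,"rx":0,"ry":0,"rz":0},{"x":0,"y":0,"z":-0.03,"rx":0,"ry":0,"rz":0},{"x":0,"y":0,"z":-0.05,"rx":0,"ry":0,"rz":0},{"x":0,"y":0,"z":-0.075,"rx":0,"ry":0,"rz":0},{"x":0,"y":0,"z":-0.1,"rx":0,"ry":0,"rz":0},{"x":0,"y":0,"z":-0.12,"rx":0,"ry":0,"rz":0},{"x":0,"y":0,"z":-0.13,"rx":0,"ry":0,"rz":0}]'
python3 -m pendant '[{"x":-0.01,"y":0,"z":0,"rx":0,"ry":0,"rz":0},{"x":-0.03,"y":0,"z":0,"rx":0,"ry":0,"rz":0},{"x":-0.06,"y":0,"z":-0.02,"rx":0,"ry":0,"rz":0},{"x":-0.09,"y":0,"z":-0.04,"rx":0,"ry":0,"rz":0},{"x":-0.1,"y":0,"z":-0.05,"rx":0,"ry":0,"rz":0},{"x":-0.1,"y":0,"z":-0.05,"rx":0,"ry":0,"rz":0},{"x":-0.1,"y":0,"z":-0.05,"rx":0,"ry":0,"rz":0},{"x":-0.1,"y":0,"z":-0.05,"rx":0,"ry":0,"rz":0}]'
python3 -c "
from h import *
s=cam('scene');t=cam('top')
A=crop(s,195,150,345,300,4);B=s['pixels'][150:450,330:530,::-1]
o=np.zeros((600,800,3),np.uint8);o[:,:600]=A;o[:300,600:]=B;o[300:,600:]=s['pixels'][130:430,130:330,::-1];cv2.imwrite('pics/p14.png',o)"
```

```text
t 27.82 x 2.0 y -32.6 z 8.8 (rel hole; want x0 z8.1, home y~-30) | Fx -0.7 Fy -6.4 Fz -0.7 | Mx -1.31 My 0.14 Mz -0.05 | yaw 135.92
t 28.48 x 2.0 y -31.5 z 8.3 (rel hole; want x0 z8.1, home y~-30) | Fx 0.3 Fy 0.1 Fz 0.1 | Mx -0.02 My 0.01 Mz -0.03 | yaw 135.95
clock: 29.15
tcp_pos: [0.6112, -0.0791, 0.2669]
ee_rot: [0.375, 0.927, 0.001, 0.002]
wrist_force: [0.3, 0.0, -0.2]
gripper_width: 0.644
clock: 29.82
tcp_pos: [0.6823, -0.1482, 0.3122]
ee_rot: [0.375, 0.927, 0.0, -0.0]
wrist_force: [0.3, -0.1, 0.8]
gripper_width: 0.651
```

I've used all 12 picture views, so the last checks are numeric: the pin handle's position, and whether anything else has changed since the start.

```bash
python3 - <<'E'
from h import *
for n in("scene","top"):
    d=cam(n); old=cv2.imread(f"pics/{n}0.png"); new=d["pixels"][:,:,::-1]
    m=cv2.inRange(cv2.cvtColor(d["pixels"],cv2.COLOR_RGB2HSV),(20,120,70),(34,255,255))
    for c in cv2.findContours(m,0,1)[0]:
        if cv2.contourArea(c)>15:
            r=cv2.minAreaRect(c); x=onz(d,*r[0],.127)[:2]-np.array([.5867,-.0585]); print(n,"yellow",np.round(r[0],1),np.round(r[1],1),round(r[2]),"rel hole x,y mm",(x@[.695,.719]*1e3).round(1),(x@[-.719,.695]*1e3).round(1))
    diff=cv2.absdiff(old,np.ascontiguousarray(new)).max(2)
    B={"scene":{"flower":(140,212,195,266),"tin":(150,155,190,212),"rose":(345,360,390,445),"blanks":(305,210,342,238)},"top":{"flower":(395,152,438,195),"tin":(443,190,476,225),"rose":(205,150,245,200),"blanks":(330,260,358,288)}}[n]
    for k,(a,b,e,f) in B.items(): print(n,k,"changed px frac",(diff[b:f,a:e]>40).mean().round(3))
    h=cv2.cvtColor(d["pixels"],cv2.COLOR_RGB2HSV); rd=((h[:,:,0]<6)|(h[:,:,0]>174))&(h[:,:,1]>170)&(h[:,:,2]>70)
    if n=="scene":
        for c in cv2.findContours(rd[190:270,225:335].astype(np.uint8),0,1)[0]:
            if cv2.contourArea(c)>4: print("red",np.add(cv2.boundingRect(c),(225,190,0,0)))
        print("horn tip pred",proj(d,np.array([.4993,-.0324,.098])+np.array([-.104*.695,-.104*.719,0])))
print(robot.state()["clock"])
E
```

```text
scene yellow [463.5 307.8] [20.   8.6] 34 rel hole x,y mm 212.0 383.5
scene yellow [399.2 281.2] [ 8.2 16.5] 8 rel hole x,y mm 133.5 272.5
scene yellow [ 47.1 286.8] [119.1   4.5] 43 rel hole x,y mm 64.8 -434.0
scene yellow [246.8 246.3] [11.7 28.1] 81 rel hole x,y mm 3.6 -31.7
scene yellow [ 91.1 213.9] [56.4 47.3] 88 rel hole x,y mm -133.7 -376.5
scene flower changed px frac 0.0
scene tin changed px frac 0.323
scene rose changed px frac 0.0
scene blanks changed px frac 0.423
red [272 231   3   9]
red [323 228   3   8]
red [291 224  14  15]
horn tip pred [293.62194547 202.53762121]
top yellow [211.5 278. ] [ 6. 13.] 90 rel hole x,y mm 109.5 428.4
top yellow [261.4 266.8] [13.4  5.4] 63 rel hole x,y mm 27.3 309.3
top yellow [343.2 189.4] [ 5.1 10.1] 18 rel hole x,y mm 8.2 -16.7
top yellow [475.  151.9] [45.5 35.8] 86 rel hole x,y mm -200.9 -363.7
top yellow [461.   91.5] [ 3.9 72.1] 89 rel hole x,y mm -48.7 -479.8
top flower changed px frac 0.234
top tin changed px frac 0.0
top rose changed px frac 0.0
top blanks changed px frac 0.501
30.0167
```

Flower, tin and rose each read 0.0 change in at least one view. The rest is arm occlusion or shadow. The blanks were covered in both views, so I'll move the arm aside and recheck them.

```bash
python3 -m pendant '[{"x":0,"y":-0.02,"z":0,"rx":0,"ry":0,"rz":0},{"x":0,"y":-0.055,"z":0,"rx":0,"ry":0,"rz":0},{"x":0,"y":-0.09,"z":0,"rx":0,"ry":0,"rz":0},{"x":-0.02,"y":-0.125,"z":0,"rx":0,"ry":0,"rz":0},{"x":-0.04,"y":-0.16,"z":0,"rx":0,"ry":0,"rz":0},{"x":-0.06,"y":-0.19,"z":0,"rx":0,"ry":0,"rz":0},{"x":-0.07,"y":-0.21,"z":0,"rx":0,"ry":0,"rz":0},{"x":-0.07,"y":-0.22,"z":0,"rx":0,"ry":0,"rz":0}]'
python3 - <<'E'
from h import *
d=cam("top"); old=cv2.imread("pics/top0.png"); new=np.ascontiguousarray(d["pixels"][:,:,::-1])
print("top blanks",(cv2.absdiff(old,new).max(2)[260:288,330:358]>40).mean())
for im in(old,new):
    g=cv2.cvtColor(im,6)[255:295,325:365]; m=cv2.moments((g>140).astype(np.uint8),True); print(m["m00"],m["m10"]/max(m["m00"],1),m["m01"]/max(m["m00"],1))
m=cv2.inRange(cv2.cvtColor(d["pixels"],cv2.COLOR_RGB2HSV),(20,120,70),(34,255,255))[150:230,310:400]
for c in cv2.findContours(m,0,1)[0]: 
    r=cv2.minAreaRect(c);x=onz(d,r[0][0]+310,r[0][1]+150,.135)[:2]-np.array([.5867,-.0585]);print("yellow",r,x@[.695,.719]*1e3,x@[-.719,.695]*1e3)
s=cam("scene"); m=cv2.inRange(cv2.cvtColor(s["pixels"],cv2.COLOR_RGB2HSV),(20,120,70),(34,255,255))[225:265,215:280]
for c in cv2.findContours(m,0,1)[0]: print("scene",cv2.minAreaRect(c))
E
```

```text
clock: 30.68
tcp_pos: [0.5785, -0.358, 0.3118]
ee_rot: [0.376, 0.927, -0.0, -0.0]
wrist_force: [0.5, 0.7, -1.1]
gripper_width: 0.651
top blanks 0.24872448979591838
408.0 18.71078431372549 19.28921568627451
783.0 15.076628352490422 26.32439335887612
yellow ((0.7500041127204895, 68.75000762939453), (0.7071067094802856, 2.8284268379211426), 45.0) 17.432891004116048 112.6321849216175
yellow ((14.0, 56.0), (0.0, 0.0), 0.0) 14.766192664717405 59.15160911563726
yellow ((16.000001907348633, 52.50000762939453), (0.7071067094802856, 3.535533905029297), 45.0) 17.509497875641507 47.601723042075726
yellow ((38.750003814697266, 37.750003814697266), (7.778173923492432, 18.384775161743164), 45.0) -1.4284780795325047 -29.44448852232102
scene ((31.797298431396484, 21.283784866333008), (11.672327995300293, 28.112228393554688), 80.53767395019531)
```

```bash
python3 - <<'E'
from h import *
for n,b in(("top",(255,295,325,365)),("scene",(205,242,300,346))):
    d=cam(n);old=cv2.imread(f"pics/{n}0.png");new=np.ascontiguousarray(d["pixels"][:,:,::-1])
    D=(cv2.absdiff(old,new).max(2)>40)[b[0]:b[1],b[2]:b[3]]
    print(n); print("\n".join("".join(".#"[int(v)] for v in r[::2]) for r in D[::3]))
r,s=cv2.phaseCorrelate(*[np.float64(cv2.cvtColor(i,6)[257:275,335:362]) for i in(cv2.imread("pics/top0.png"),np.ascontiguousarray(cam("top")["pixels"][:,:,::-1]))]);print(r,s)
E
```

```text
top
..########..........
...########.........
.....#######........
.........#####......
.............##.....
...............#....
##..................
####................
######..............
#####...............
######...##.........
##############......
#################...
###################.
scene
.......................
.......................
.......................
.......................
.......................
#......................
##..##.................
##..###.....#..........
##..####...##..........
##..####...##..........
###.#####...##.........
##.....................
.......................
(0.05780997301953583, 0.3160435373714119) 0.801260310484459
```

The blanks haven't moved. The scene view shows only the bick's flange in front of them, and the top view only the arm's edge and shadow. Handing in.

```bash
python3 -c "
from station import robot
print(robot.finish_job(), robot.state()['clock'])"
```

```text
the job is handed in; nothing more can be done
the job is handed in; nothing more can be done
```

The red bick is mounted on the grey post and locked with the largest yellow-handled pin. Both are released and the job was handed in at about 31 s.

- **Bick:** I fed its keyholes over the studs by feel, up to the stud plate. It then slid down 23 mm to a firm stop at 22 N. After letting go, the picture showed it hanging upright and level behind the heads.
- **Pin:** It passed freely through the lug and the flange, and its handle stopped against the lug at 20 N of push. After release, the handle's middle measured 29 to 32 mm out from the lug face, where 30 mm is fully home. An earlier top-view reading of 17 mm disagreed, because the arm was hiding part of the handle.
- **Bystanders:** The flower, rose, tin and blanks match the starting pictures in at least one view each. The remaining differences were where the arm, its shadow or the hung bick crossed the view.
- **Not checked by eye:** I had used all 12 picture views, so the checks after releasing the pin were numeric only. The largest contact force I read was about 25 N.

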